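# Pack the worked stones into their fitted storage trays

### The job

Pick the four worked stones (the grooved bola, the pestle, the axe head and the pitted stone) out from among the plain cobbles and set each one down in the white tray whose nest is shaped for it, right down on the floor of the nest and lying as it lay on the table, the axe head's cutting edge at the wide end of its nest. They are old finds: never let one fall, and leave the two plain cobbles where they lie.

Things in the scene. Friction and masses are not known exactly. Their poses are not given: they have to be found in the camera images.
- bola: bola stone: grey-brown ball about 62 mm across and 58 mm high, slightly flattened below, with one shallow cord groove running over its top; widest 27 mm above its underside. About 0.3 kg. Origin: centre of the underside; z up, x across the groove
- pestle: stone pestle lying on its side: blunt round bar 116 mm long, 44 mm wide at mid-length and slightly tapered, 41 mm high, widest about 20 mm above its underside. About 0.33 kg. Origin: under its middle; x along its length, z up
- axe: polished stone axe head lying flat: wedge outline 100 mm long, 58 mm wide near the cutting edge (+x end), 40 mm near the butt (-x end), 52 mm in the middle, 35 mm high, sides widest 14 mm above its underside, a shallow groove across it near the butt. About 0.26 kg. Origin: under its middle; x along its length towards the cutting edge, z up
- pitted: pitted stone: smooth oval cobble 88 x 65 mm, 50 mm high, with a round pecked pit (28 mm across, 8 mm deep) in the middle of its top; widest 24 mm above its underside. About 0.36 kg. Origin: under its middle; x along its length, z up
- tray_bola: fixed white moulded tray 106 x 106 mm, 4 mm plate with an 8 mm high rim; a raised lip (4 mm thick, top 14 mm above the table) encloses a dark-floored nest: a round one, 74 mm inside. Origin: nest centre, at table height (its floor is 4 mm higher). x along the length, z up
- tray_pestle: fixed white moulded tray 154 x 88 mm, 4 mm plate with an 8 mm high rim; a raised lip (4 mm thick, top 14 mm above the table) encloses a dark-floored nest: a long one with parallel sides and rounded ends, 130 x 62 mm inside, the same both ways round. Origin: nest centre, at table height (its floor is 4 mm higher). x along the length, z up
- tray_axe: fixed white moulded tray 138 x 106 mm, 4 mm plate with an 8 mm high rim; a raised lip (4 mm thick, top 14 mm above the table) encloses a dark-floored nest: a wedge-shaped one 112 mm long inside, 78 mm wide at its +x end and 45 mm at its -x end, so that the axe head goes in only with its cutting edge to +x. Origin: nest centre, at table height (its floor is 4 mm higher). x along the length, z up
- tray_pitted: fixed white moulded tray 130 x 106 mm, 4 mm plate with an 8 mm high rim; a raised lip (4 mm thick, top 14 mm above the table) encloses a dark-floored nest: an oval one, 100 x 76 mm inside, the same both ways round. Origin: nest centre, at table height (its floor is 4 mm higher). x along the length, z up
- cobble_a: plain natural river cobble, rounded oval 73 x 60 mm, 41 mm high, without groove, pit or edge; lies among the worked stones. Origin: under its middle, z up. To be left alone
- cobble_b: large plain natural cobble, irregular 93 x 75 mm, 44 mm high, lies between the trays. Origin: under its middle, z up. To be left alone
There are look-alikes about, which are no part of the job. Leave any yellow look-alike of the tray_bola alone.

How it is judged:
By the outcome, as a careful person would: the job done as asked, in the order asked, and still so for the second after the job is handed in, with the robot touching nothing.
It also fails if it takes over 131 s, if anything falls off the work surface, if the arm or the gripper's body presses on something with over 40 N, if the wrist force passes 120 N, or if a joint passes its speed limit or range.

### The arm

A 7-joint arm with a two-finger parallel gripper is mounted at the origin on the work surface. World frame = base frame: x ahead of the robot, y to its left, z up, the work surface at z = 0. Lengths are in m, angles in rad, forces in N, time in s.
With the tool pointing down it reaches from about 0.4 to 0.85 m from the base axis. Payload 10.4 kg.
Tool frame: the origin (TCP) lies on the centre line of the jaws, within the pads' length; the fingertips stand 11 mm ahead of it and the grasp point (between the pads) lies 8 mm behind it (tip_reach is the distance from the TCP to the fingertips, in m); z points along the fingers, y is the line along which they close (so a half turn about z gives the same grasp; the last joint's range is limited). The gripper opens to 85 mm and grips with 20 to 120 N. Pads are 22 mm wide; open, the fingers measure 114 mm over their backs; the gripper's body (76 mm by 85 mm) begins 54 mm behind the grasp point. The pads swing forward as they close: fully open they stand 13 mm farther back than shut.
Start: joints at [-1.342, 0.332, -0.065, 1.46, 0.022, 1.35, -0.088], TCP at [0.156, 0.605, 0.242] pointing down, gripper open.
Joint ranges: [-2.6, 2.6], [-0.5, 2.12], [-1.47, 1.34], [0.16, 2.42], [-1.27, 4.41], [0.06, 2.06], [-2.6, 2.6]. Speed limits (rad/s): [2.22, 2.22, 2.79, 2.79, 3.14, 3.14, 3.14].

### API

Orientations are given as a unit quaternion [x, y, z, w].
In Python, from workcell import get_obs, camera, hand_in, tip_reach gives the robot as it stands. The module is installed in compiled form; this text tells all that it offers.
- The arm moves only by the tool move_arm, never from a script. Its argument "plan" is a list of rows, each an object with "delta_pos": the shift along the tool's x, y, z in parts of the range, where 1.0 means 750 mm, a list of three; "turn": the turn, a rotation vector about the tool's x, y, z in parts of the range, where 1.0 means 4 rad, a list of three; "fingers": the closure, from 0 (fully open) to 1 (shut). A call has 1 to 12 rows; each row is the pose to reach, as a shift and turn from the pose commanded when the call began, along the tool's axes at that moment; what a row does not reach only later rows make up. A row lasts 1/8 s, in which the tool goes at most 62.5 mm and 10.7 degrees, less where a joint would pass 70% of its speed; a pose out of reach is approached as far as the arm can. A call with a gripper value outside its range is refused whole. The fingers move at their own pace and stop on an object; "force" is the grip in N (left out, the last holds). Time passes only in rows, so rows that repeat a pose let the fingers close. It gives the time, the measured TCP pose, the force, the opening and the grip force at its end, in the units of the state.
- get_obs(): the state, without advancing time (a new reading comes with each control period).
- camera(name): name is "scene" or "top" or "wrist"; returns a dict with "color" (384x512x3 uint8, red, green, blue), "range_z" (384x512 float32, m along the optical axis (not along the pixel's ray), 0 where there is no reading), "fx", "fy", "cx", "cy" (pixels), "R" (3x3) and "t" (3): a world point X has camera coordinates R X + t; the wrist camera has in their place "tool_from_camera" (4x4, takes a point from camera to tool coordinates, whose origin is the TCP and whose axes are the flange's). Camera axes: x right, y down, z forward; pixel columns grow to the right and rows downward; lengths in m; the calibration is good to about 2 mm. A picture is of the moment at which its call begins: read the wrist's pose just before it.
- hand_in(): hands the job in; it is judged then, once.
The state is a dict: "clock": time; "joint_pos": joint angles; "joint_velocities": joint speeds; "tau": joint torques, N m; "position": TCP position; "ee_rot": TCP orientation; "ft_force": force on the tool from outside, world axes, zero at the start; "torque": the same for the moment, N m; "grip_width": opening from 0.0 (shut) to 1.0 (fully open); "grasp_force": force on a finger pad.
Only numpy, scipy, OpenCV 4.12 (cv2) and the standard library are available. Lean on these libraries where they do the work, as an engineer would, in place of code of your own. Each camera call takes 0.05 s, during which the arm holds its last target. There are 200 camera calls.

## Working session

There is one attempt and no reset: what is moved stays moved. The work goes in short steps, Python scripts to look and compute and a tool call to move; the robot and the scene stay as the last step left them, time stands still between calls to the robot, and variables do not carry over. Pictures are saved under pics/ and viewed, at most 14 in all, crops included, and the job is handed in when it is done.

Besides the shell and the picture viewer there is one more tool, called after ">>>" as a command line: name --argument value ..., lists and objects as JSON in quotes. move_arm: Moves the arm, as the interface text tells. Its arguments: {"type":"object","properties":{"plan":{"type":"array","items":{"type":"object","properties":{"delta_pos":{"type":"array","items":{"type":"number"}},"turn":{"type":"array","items":{"type":"number"}},"fingers":{"type":"number"}}}},"force":{"type":"number"}},"required":["plan"]}

```bash
mkdir -p pics
python3 - <<'E'
from workcell import *
import cv2,numpy as np,pickle
o=get_obs();print({k:np.round(v,3) for k,v in o.items()},tip_reach)
d={}
for n in("top","scene"):
    c=camera(n);d[n]=c
    cv2.imwrite(f"pics/{n}0.png",c["color"][:,:,::-1])
    print(n,c["fx"],c["fy"],c["cx"],c["cy"],np.round(c["R"],3).tolist(),np.round(c["t"],3))
pickle.dump(d,open("c0.pkl","wb"))
E
```

```text
{'clock': np.float64(0.0), 'joint_pos': array([-1.342,  0.333, -0.065,  1.461,  0.022,  1.35 , -0.089]), 'joint_velocities': array([-0.001, -0.002,  0.002,  0.002, -0.   , -0.002,  0.   ]), 'tau': array([-1.0000e-03, -6.2544e+01,  4.9000e-02, -3.9160e+01,  1.6000e-02,
        1.0000e-02, -0.0000e+00]), 'position': array([0.156, 0.605, 0.242]), 'ee_rot': array([ 0.126,  0.992, -0.001, -0.   ]), 'ft_force': array([ 0.055,  0.134, -0.234]), 'torque': array([ 0.012, -0.03 ,  0.004]), 'grasp_force': np.float64(0.0), 'grip_width': np.float64(0.999)} 0.011
top 485.11593253340067 485.11593253340067 255.23454151887856 191.33937711184112 [[0.009, -1.0, -0.003], [-0.99, -0.008, -0.142], [0.142, 0.004, -0.99]] [-0.007  0.521  1.706]
scene 401.85648303763514 401.85648303763514 252.66292999461592 191.2365291787334 [[0.816, 0.578, 0.017], [0.424, -0.579, -0.696], [-0.392, 0.575, -0.718]] [-0.41  -0.179  1.519]
```

View pics/top0.png

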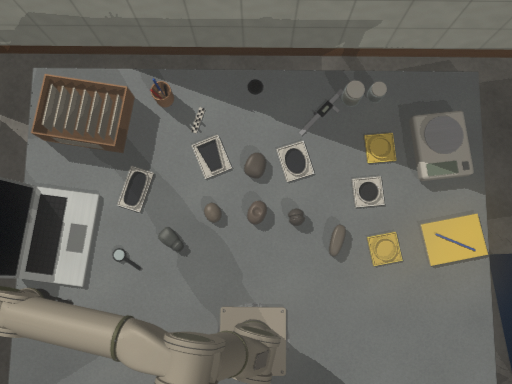

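View pics/scene0.png

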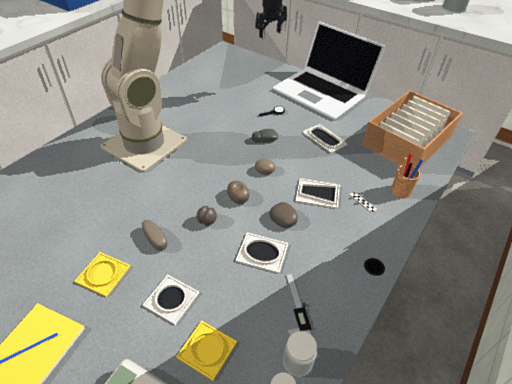

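Top view: the worked stones are the axe (172,239), pitted stone (257,211), bola (296,215) and pestle (337,240). The plain cobbles are at (213,212) and (255,165). The white trays are pestle (135,189), axe (212,156), pitted (295,161) and bola (368,191). The yellow look-alikes at (380,148) and (385,249) are to be left alone.

I'll measure all of these and confirm them in an enlarged crop.

```bash
cat > h.py <<'E'
import cv2,numpy as np
def cloud(c,R=None,t=None):
    z=c["range_z"].astype(float);v,u=np.indices(z.shape)
    P=np.stack([(u-c["cx"])/c["fx"]*z,(v-c["cy"])/c["fy"]*z,z],-1)
    if R is None: return (P-c["t"])@c["R"]
    return P@R.T+t
def rect(xy):
    (c,s,a)=cv2.minAreaRect((xy*1000).astype(np.float32))
    if s[0]<s[1]: s=s[::-1];a+=90
    return np.round(c,1),np.round(s,1),round((a+90)%180-90,1)
E
python3 - <<'E'
import pickle;from h import *
d=pickle.load(open("c0.pkl","rb"));c=d["top"];P=cloud(c)
print("table z",np.round(np.median(P[250:300,200:330,2]),4))
S={"axe":(172,239),"cobA":(213,212),"pit":(257,211),"bola":(296,215),"pestle":(337,240),"cobB":(255,165)}
m=((P[...,2]>.012)&(P[...,2]<.09)&(c["range_z"]>0)).astype(np.uint8)
n,L=cv2.connectedComponents(m)
for k,(u,v) in S.items():
    q=P[L==L[v,u]];print(k,len(q),rect(q[:,:2]),"top",np.round(q[:,2].max(),3))
img=c["color"].astype(int);dark=((img.max(2)<60)).astype(np.uint8)
n,L=cv2.connectedComponents(dark)
for k,(u,v) in {"Tpestle":(135,189),"Taxe":(212,156),"Tpit":(295,161),"Tbola":(368,191)}.items():
    q=P[L==L[v,u]];print(k,len(q),rect(q[:,:2]),"z",np.round(np.median(q[:,2]),4), "mean",q.mean(0).round(4))
cv2.imwrite("pics/crop.png",cv2.resize(c["color"][125:275,110:410,::-1],(800,400),interpolation=cv2.INTER_CUBIC))
E
```

```text
table z -0.0003
axe 368 (array([345.8, 296.8]), array([98.8, 55.3]), 47.0) top 0.042
cobA 264 (array([446.3, 150.3]), array([67.6, 58.3]), 45.1) top 0.05
pit 359 (array([446.9,  -7.9]), array([84.5, 62.9]), -26.0) top 0.057
bola 226 (array([ 430.7, -149. ]), array([58.3, 54.4]), 10.9) top 0.06
pestle 361 (array([ 349.4, -294.6]), array([114.9,  44.2]), -17.7) top 0.05
cobB 437 (array([620.4,  -2.4]), array([92.9, 73.3]), -19.8) top 0.056
Tpestle 329 (array([438.2, 217.9]), array([547.2, 121.7]), 66.5) z 0.0048 mean [0.5466 0.4362 0.0103]
Taxe 187553 (array([546.7,   0.8]), array([2796.4, 1749.4]), -89.4) z -0.0007 mean [ 0.5958 -0.0375 -0.0743]
Tpit 187553 (array([546.7,   0.8]), array([2796.4, 1749.4]), -89.4) z -0.0007 mean [ 0.5958 -0.0375 -0.0743]
Tbola 187553 (array([546.7,   0.8]), array([2796.4, 1749.4]), -89.4) z -0.0007 mean [ 0.5958 -0.0375 -0.0743]
```

View pics/crop.png

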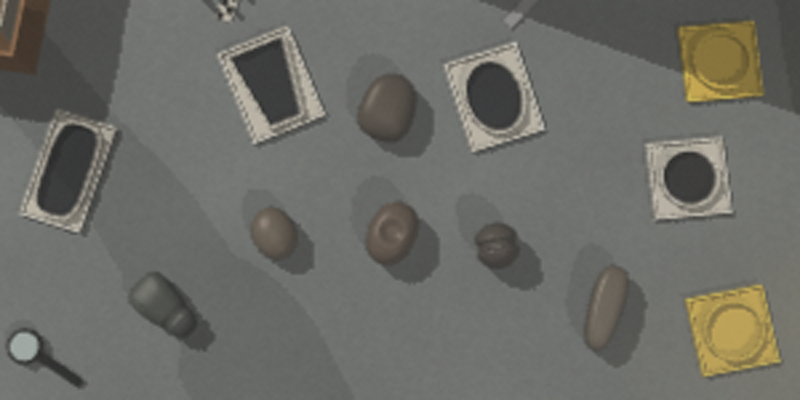

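The enlarged crop confirms it: groove on the bola (497,245), pit on the pitted stone (392,230), bar-shaped pestle (606,308), and axe butt groove (180,318) with its edge toward (148,290). The bola tray is the white one at (690,178). The axe nest's wide end is the far one, at (258,65).

Next I'll measure the trays.

```bash
cat >> h.py <<'E'
def ray(c,uv,z,R=None,t=None):
    uv=np.asarray(uv,float).reshape(-1,2)
    d=np.c_[(uv[:,0]-c["cx"])/c["fx"],(uv[:,1]-c["cy"])/c["fy"],np.ones(len(uv))]
    if R is None: o=-c["R"].T@c["t"];d=d@c["R"]
    else: o=t;d=d@R.T
    return (o+d*((z-o[2])/d[:,2])[:,None])[:,:2]
def tray(c,u,v,r,R=None,t=None):
    img=cv2.bilateralFilter(c["color"],5,30,5).astype(int)
    h,w=img.shape[:2];Y,X=np.indices((h,w));win=(abs(X-u)<r)&(abs(Y-v)<r)
    g=img.max(2);white=((g>125)&(img.max(2)-img.min(2)<45)&win).astype(np.uint8)
    n,L,st,_=cv2.connectedComponentsWithStats(white)
    k=1+np.argmax(st[1:,4]);cs,_=cv2.findContours((L==k).astype(np.uint8),cv2.RETR_CCOMP,cv2.CHAIN_APPROX_NONE)
    cs=sorted(cs,key=cv2.contourArea)[::-1]
    return cs[0][:,0],cs[1][:,0]
E
python3 - <<'E'
import pickle;from h import *
from workcell import *
d=pickle.load(open("c0.pkl","rb"));c=d["top"]
for k,(u,v) in {"Tpestle":(135,189),"Taxe":(212,156),"Tpit":(295,161),"Tbola":(368,191)}.items():
    a,b=tray(c,u,v,28); print(k,"outer",rect(ray(c,a,.008)),"nest",rect(ray(c,b,.012)))
o=get_obs();w=camera("wrist");print(w["fx"],w["cx"],w["cy"],np.round(w["tool_from_camera"],3).tolist())
cv2.imwrite("pics/w0.png",w["color"][:,:,::-1])
E
```

```text
Tpestle outer (array([532.7, 439.2]), array([153.9,  90.4]), -17.0) nest (array([585.3, 461.3]), array([14.9,  7.3]), 2.6)
Taxe outer (array([655.8, 163. ]), array([139.7, 108. ]), 22.8) nest (array([656.1, 162.3]), array([118.1,  82.9]), 23.7)
Tpit outer (array([ 640.8, -146. ]), array([131.1, 108.2]), 17.8) nest (array([ 641. , -147.4]), array([97.2, 82. ]), 44.7)
Tbola outer (array([ 529.5, -412.4]), array([108.5, 106.2]), -84.3) nest (array([ 529.7, -413.1]), array([76.5, 73.7]), 44.1)
343.2097090862214 251.24758590732168 189.35912559276645 [[-0.0, -0.952, -0.306, 0.077], [1.0, -0.0, 0.0, 0.001], [-0.0, -0.306, 0.952, -0.13], [0.0, 0.0, 0.0, 1.0]]
```

View pics/w0.png

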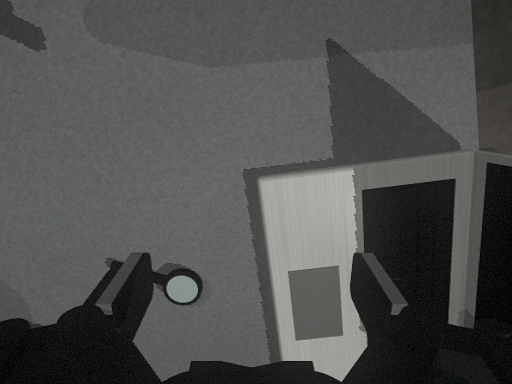

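Tray outlines match the given sizes: 154x90, 140x108, 131x108 and 108x106 mm. The wrist view shows the laptop on the right (370,250), the magnifier (183,288), and the fingertips near row 260-290.

Next I'll work out the first moves to the bola, passing outside the base zone.

```bash
cat > go.py <<'E'
# python3 go.py x y z yawdeg [...]: shift/turn in present tool axes (yaw = azimuth of tool y, mod 180 near present)
import sys,numpy as np
from scipy.spatial.transform import Rotation as Ro
from workcell import get_obs
o=get_obs();p=np.array(o["position"]);R=Ro.from_quat(o["ee_rot"]).as_matrix()
az=np.degrees(np.arctan2(R[1,1],R[0,1]))
print("t",round(o["clock"],2),"p",p.round(4),"yaw",round(az,2),"tilt",R[2,:2].round(4),"F",np.round(o["ft_force"],1),"w",round(o["grip_width"],3),"g",round(o["grasp_force"],1),"j",np.round(o["joint_pos"],2))
a=list(map(float,sys.argv[1:]))
for i in range(0,len(a),4):
    d=R.T@(np.array(a[i:i+3])-p)
    yaw=np.radians(a[i+3])
    T=np.c_[[np.sin(yaw),-np.cos(yaw),0],[np.cos(yaw),np.sin(yaw),0],[0,0,-1]]
    print(a[i:i+4],"d",d.round(4),"turn",Ro.from_matrix(R.T@T).as_rotvec().round(4))
E
python3 go.py .5 .3 .24 40  .6 -.05 .24 0 .431 -.149 .24 0
```

```text
t 0.15 p [0.1556 0.605  0.2417] yaw 75.58 tilt [-0.0001 -0.001 ] F [-0.7 -0.7 -0.6] w 1.002 g 0.0 j [-1.34  0.33 -0.06  1.46  0.02  1.35 -0.09]Traceback (most recent call last):
  File "go.py", line 13, in <module>
    print(a[i:i+4],"d",d.round(4),"turn",Ro.from_matrix(R.T@T).as_rotvec().round(4))
                                         ~~~~~~~~~~~~~~^^^^^^^
  File "scipy/spatial/transform/_rotation.pyx", line 1143, in scipy.spatial.transform._rotation.Rotation.from_matrix
ValueError: Non-positive determinant (left-handed or null coordinate frame) in rotation matrix 0: [[-8.13318072e-01 -5.81819310e-01  6.16394512e-05]
 [-5.81818963e-01  8.13317694e-01  1.01124341e-03]
 [ 6.38493397e-04 -7.86599535e-04  9.99999487e-01]].
```

```bash
sed -i 's/\[np.sin(yaw),-np.cos(yaw),0\]/[-np.sin(yaw),np.cos(yaw),0]/' go.py
python3 go.py .45 .4 .24 40  .6 0.1 .24 0 .431 -.149 .24 0
```

```text
t 0.15 p [0.1556 0.605  0.2417] yaw 75.58 tilt [-0.0001 -0.001 ] F [-0.7 -0.7 -0.6] w 1.002 g 0.0 j [-1.34  0.33 -0.06  1.46  0.02  1.35 -0.09]
[0.45, 0.4, 0.24, 40.0] d [-0.3362 -0.1253  0.0019] turn [-1.00e-03  4.00e-04  6.21e-01]
[0.6, 0.1, 0.24, 0.0] d [-0.5562 -0.3785  0.0022] turn [-8.0000e-04  7.0000e-04  1.3191e+00]
[0.431, -0.149, 0.24, 0.0] d [-0.4545 -0.6617  0.0024] turn [-8.0000e-04  7.0000e-04  1.3191e+00]
```

Careful with the scale: shifts go in shares of 750 mm and turns go in shares of 4 rad. That gives: -0.662 m / 0.75 = -0.8827, -0.06 m / 0.75 = -0.08, 1.319 rad / 4 = 0.3298.

>>> move_arm --plan '[{"delta_pos":[-0.2267,-0.08,0.0027],"turn":[0,0,0.075],"fingers":0},{"delta_pos":[-0.448,-0.1667,0.0027],"turn":[0,0,0.155],"fingers":0},{"delta_pos":[-0.448,-0.1667,0.0027],"turn":[0,0,0.155],"fingers":0},{"delta_pos":[-0.448,-0.1667,0.0027],"turn":[0,0,0.155],"fingers":0},{"delta_pos":[-0.448,-0.1667,0.0027],"turn":[0,0,0.175],"fingers":0},{"delta_pos":[-0.7413,-0.504,0.0027],"turn":[0,0,0.3298],"fingers":0},{"delta_pos":[-0.7413,-0.504,0.0027],"turn":[0,0,0.3298],"fingers":0},{"delta_pos":[-0.7413,-0.504,0.0027],"turn":[0,0,0.3298],"fingers":0},{"delta_pos":[-0.7413,-0.504,0.0027],"turn":[0,0,0.3298],"fingers":0},{"delta_pos":[-0.6053,-0.8827,0.0027],"turn":[0,0,0.3298],"fingers":0},{"delta_pos":[-0.6053,-0.8827,0.0027],"turn":[0,0,0.3298],"fingers":0},{"delta_pos":[-0.6053,-0.8827,0.0027],"turn":[0,0,0.3298],"fingers":0}]'

```text
clock: 1.65
position: [0.4828, 0.0285, 0.2401]
ee_rot: [0.707, 0.707, 0.0, -0.0]
ft_force: [0.9, -0.1, 0.1]
grip_width: 1.001
grasp_force: 0.0
```

```bash
python3 go.py .431 -.149 .24 0
```

```text
t 1.65 p [0.4828 0.0285 0.2401] yaw -0.01 tilt [ 0.0001 -0.0001] F [ 0.9 -0.1  0.1] w 1.001 g 0.0 j [-0.66 -0.    0.51  1.85 -0.    1.29 -0.15]
[0.431, -0.149, 0.24, 0.0] d [-1.775e-01 -5.180e-02  1.000e-04] turn [-0.0001 -0.0001 -0.0002]
```

Converted, -0.178 m / 0.75 = -0.2373, -0.052 m / 0.75 = -0.0693.

>>> move_arm --plan '[{"delta_pos":[-0.2373,-0.0693,0],"fingers":0},{"delta_pos":[-0.2373,-0.0693,0],"fingers":0},{"delta_pos":[-0.2373,-0.0693,0],"fingers":0},{"delta_pos":[-0.2373,-0.0693,0],"fingers":0},{"delta_pos":[-0.2373,-0.0693,0],"fingers":0}]'

```text
validation failed for argument at $.pl...
```

```bash
cat > stone.py <<'E'
# python3 stone.py x y name : stone near x,y by wrist depth
import sys,pickle;from h import *
from workcell import *
from scipy.spatial.transform import Rotation as Ro
x,y=map(float,sys.argv[1:3]);zm=float(sys.argv[4]) if len(sys.argv)>4 else .012
o=get_obs();c=camera("wrist");T=np.array(c["tool_from_camera"])
R=Ro.from_quat(o["ee_rot"]).as_matrix();p=np.array(o["position"])
Rc=R@T[:3,:3];tc=R@T[:3,3]+p
P=cloud(c,Rc,tc);ok=c["range_z"]>0
print("table",np.median(P[ok&(abs(P[...,2])<.01)][:,2]).round(4))
m=(ok&(P[...,2]>zm)&(P[...,2]<.075)&(np.hypot(P[...,0]-x,P[...,1]-y)<.085)).astype(np.uint8)
m=cv2.morphologyEx(m,cv2.MORPH_OPEN,np.ones((3,3)))
n,L,st,_=cv2.connectedComponentsWithStats(m);k=1+np.argmax(st[1:,4]);q=P[L==k]
print(sys.argv[3],len(q),rect(q[:,:2]),"mean",q.mean(0).round(4),"top",np.percentile(q[:,2],98).round(4))
img=c["color"].copy();u0,v0=st[k,:2];cs,_=cv2.findContours((L==k).astype(np.uint8),0,2);cv2.drawContours(img,cs,-1,(255,0,0),1)
cv2.imwrite(f"pics/{sys.argv[3]}.png",img[:,:,::-1])
pickle.dump((c,Rc,tc),open(sys.argv[3]+".pkl","wb"))
E
python3 go.py; python3 stone.py .431 -.149 wbola
```

```text
t 1.65 p [0.4828 0.0285 0.2401] yaw -0.01 tilt [ 0.0001 -0.0001] F [ 0.9 -0.1  0.1] w 1.001 g 0.0 j [-0.66 -0.    0.51  1.85 -0.    1.29 -0.15]
table -0.0015
wbola 2156 (array([ 436. , -147.3]), array([58.8, 53.6]), 17.7) mean [ 0.4378 -0.14    0.0417] top 0.0541
```

View pics/wbola.png

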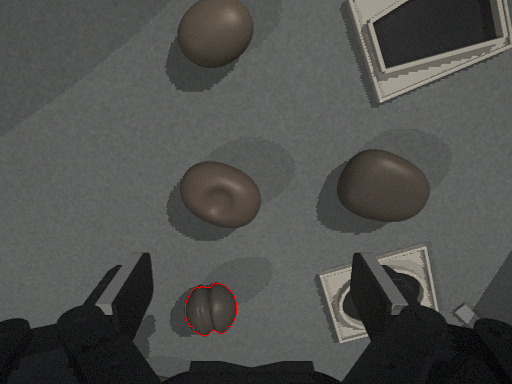

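The wrist view shows the bola at (211,309), its groove along the image vertical (world y). The pitted stone is at (220,194), and the cobbles at (215,32) and (384,185). Closing the jaws along world x therefore crosses the groove. The move was refused because "turn" is required, so I'll resend it.

Converted, -0.177 m / 0.75 = -0.236, -0.048 m / 0.75 = -0.064.

>>> move_arm --plan '[{"delta_pos":[-0.236,-0.064,0],"turn":[0,0,0],"fingers":0},{"delta_pos":[-0.236,-0.064,0],"turn":[0,0,0],"fingers":0},{"delta_pos":[-0.236,-0.064,0],"turn":[0,0,0],"fingers":0},{"delta_pos":[-0.236,-0.064,0],"turn":[0,0,0],"fingers":0},{"delta_pos":[-0.236,-0.064,0],"turn":[0,0,0],"fingers":0}]'

```text
clock: 2.33
position: [0.4357, -0.1459, 0.2402]
ee_rot: [0.707, 0.707, 0.0, -0.0]
ft_force: [-0.4, 0.0, 1.8]
grip_width: 1.0
grasp_force: 0.0
```

```bash
python3 stone.py .433 -.149 wbola2;python3 go.py .434 -.149 .024 0
```

```text
table -0.0016
wbola2 2715 (array([ 435.4, -150.2]), array([61.5, 55.7]), 9.6) mean [ 0.4357 -0.1467  0.045 ] top 0.0543
t 2.38 p [ 0.4359 -0.1454  0.2402] yaw 0.09 tilt [ 0.0003 -0.0002] F [-0.4  0.9  0.5] w 1.0 g 0.0 j [-0.49 -0.09  0.69  1.91  0.06  1.3   0.18]
[0.434, -0.149, 0.024, 0.0] d [-0.0037 -0.0019  0.2162] turn [-0.0002 -0.0003  0.0015]
```

View pics/wbola2.png

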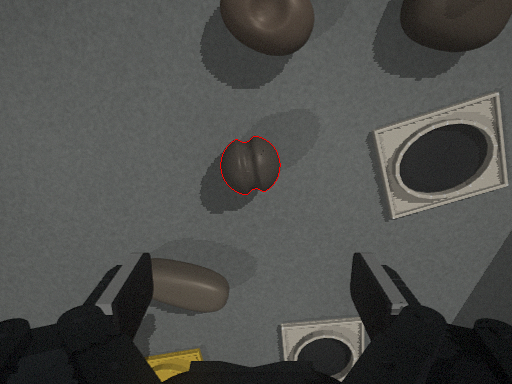

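```bash
cat > tips.py <<'E'
from h import *
from workcell import *
o=get_obs();c=camera("wrist");T=np.array(c["tool_from_camera"]);P=cloud(c,T[:3,:3],T[:3,3])
for s in(-1,1):
    m=(c["range_z"]>0)&(P[...,1]*s>.012)&(P[...,1]*s<.065)&(abs(P[...,0])<.014)&(P[...,2]<.035)&(P[...,2]>-.06)
    q=P[m]
    if len(q)>20:print(s,len(q),"z tip pct",np.percentile(q[:,2],[90,95,99,100]).round(4),"inner y",np.percentile(abs(q[:,1]),[0,2]).round(4),"w",round(o["grip_width"],3))
E
python3 tips.py
```

```text
-1 8937 z tip pct [-0.0152 -0.0094 -0.0034  0.0003] inner y [0.013  0.0395] w 1.0
1 8501 z tip pct [-0.0147 -0.0091 -0.0035 -0.0001] inner y [0.0124 0.0417] w 1.0
```

Converted, 0.215 m / 0.75 = 0.2867, 0.06 m / 0.75 = 0.08.

>>> move_arm --plan '[{"delta_pos":[-0.0053,0,0.08],"turn":[0,0,0],"fingers":0.0},{"delta_pos":[-0.0053,0,0.16],"turn":[0,0,0],"fingers":0.0},{"delta_pos":[-0.0053,0,0.2133],"turn":[0,0,0],"fingers":0.0},{"delta_pos":[-0.0053,0,0.2533],"turn":[0,0,0],"fingers":0.0},{"delta_pos":[-0.0053,0,0.2733],"turn":[0,0,0],"fingers":0.0},{"delta_pos":[-0.0053,0,0.2867],"turn":[0,0,0],"fingers":0.0},{"delta_pos":[-0.0053,0,0.2867],"turn":[0,0,0],"fingers":0.0}]'

```text
clock: 3.3
position: [0.4359, -0.1503, 0.0254]
ee_rot: [0.707, 0.707, -0.0, -0.0]
ft_force: [0.3, -0.0, 0.4]
grip_width: 1.004
grasp_force: 0.0
```

```bash
python3 go.py; python3 tips.py
```

```text
t 3.3 p [ 0.4359 -0.1503  0.0254] yaw 0.02 tilt [ 0.0001 -0.0001] F [ 0.3 -0.   0.4] w 1.004 g 0.0 j [-0.4   0.28  0.7   2.13 -0.25  0.81  0.45]
-1 14268 z tip pct [0.0271 0.0275 0.028  0.0295] inner y [0.012  0.0136] w 1.004
1 13891 z tip pct [0.0271 0.0275 0.028  0.0298] inner y [0.012  0.0135] w 1.004
```

The depth view shows the open tips level with the TCP. The 11 mm reach is therefore for shut jaws, so I'll go 10 mm lower before closing.

Converted, 0.009 m / 0.75 = 0.012, 0.005 m / 0.75 = 0.0067.

>>> move_arm --plan '[{"delta_pos":[0,0,0.0067],"turn":[0,0,0],"fingers":0.0},{"delta_pos":[0,0,0.012],"turn":[0,0,0],"fingers":0.1},{"delta_pos":[0,0,0.012],"turn":[0,0,0],"fingers":0.2},{"delta_pos":[0,0,0.012],"turn":[0,0,0],"fingers":0.25},{"delta_pos":[0,0,0.012],"turn":[0,0,0],"fingers":0.3},{"delta_pos":[0,0,0.012],"turn":[0,0,0],"fingers":0.4},{"delta_pos":[0,0,0.012],"turn":[0,0,0],"fingers":0.6},{"delta_pos":[0,0,0.012],"turn":[0,0,0],"fingers":0.6}]' --force 40

```text
clock: 4.35
position: [0.4355, -0.1506, 0.0167]
ee_rot: [0.707, 0.707, 0.0, -0.0]
ft_force: [-4.6, 0.9, 11.2]
grip_width: 0.692
grasp_force: 40.6
```

```bash
python3 go.py
python3 - <<'E'
from workcell import *
import cv2
cv2.imwrite("pics/g1.png",camera("wrist")["color"][200:,60:450,::-1])
E
```

```text
t 4.35 p [ 0.4355 -0.1506  0.0167] yaw -0.02 tilt [ 0.0005 -0.0003] F [-4.6  0.9 11.2] w 0.692 g 40.6 j [-0.39  0.3   0.7   2.13 -0.27  0.8   0.47]
```

View pics/g1.png

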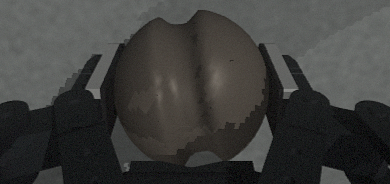

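The bola is held between the pads, with its groove on the centre line. I'll lift it a little and check.

Converted, -0.06 m / 0.75 = -0.08, -0.05 m / 0.75 = -0.0667.

>>> move_arm --plan '[{"delta_pos":[0,0,-0.0067],"turn":[0,0,0],"fingers":0.6},{"delta_pos":[0,0,-0.02],"turn":[0,0,0],"fingers":0.6},{"delta_pos":[0,0,-0.04],"turn":[0,0,0],"fingers":0.6},{"delta_pos":[0,0,-0.0667],"turn":[0,0,0],"fingers":0.6},{"delta_pos":[0,0,-0.08],"turn":[0,0,0],"fingers":0.6},{"delta_pos":[0,0,-0.08],"turn":[0,0,0],"fingers":0.6}]' --force 40

```text
clock: 5.15
position: [0.4362, -0.1503, 0.0771]
ee_rot: [0.707, 0.707, 0.001, 0.0]
ft_force: [-0.6, -0.3, -3.8]
grip_width: 0.687
grasp_force: 43.8
```

```bash
cat > tipz.py <<'E'
# world-height profile of pads and stone in hand, side seen by the scene/top cams
from h import *
from workcell import *
o=get_obs();p=np.array(o["position"])
c=camera("scene");P=cloud(c);q=P[(c["range_z"]>0)&(np.hypot(P[...,0]-p[0],P[...,1]-p[1])<.075)&(P[...,2]>.02)&(P[...,2]<p[2]+.05)]
print("scene lowest z",np.percentile(q[:,2],[0,1,2,5]).round(4),"tcp",p.round(4))
c=camera("wrist");T=np.array(c["tool_from_camera"]);P=cloud(c,T[:3,:3],T[:3,3])
m=(c["range_z"]>0)&(np.hypot(P[...,0],P[...,1])<.022)&(P[...,2]<.03)&(P[...,2]>-.06)
print("stone top tool z",np.percentile(P[m][:,2],[1,5,50]).round(4))
cv2.imwrite("pics/s.png",camera("scene")["color"][:,:,::-1])
for s in(-1,1):
    m=(c["range_z"]>0)&(P[...,1]*s>.03)&(P[...,1]*s<.05)&(P[...,0]<.013)&(P[...,0]>.005)&(P[...,2]<.02)&(P[...,2]>-.03)
    print(s,m.sum(),np.percentile(P[m][:,2],[90,98,100]).round(4),np.percentile(abs(P[m][:,1]),[1,5]).round(4))
E
python3 go.py .53 -.4125 .12 0 .53 -.4125 .036 0; python3 tipz.py
```

```text
t 5.15 p [ 0.4362 -0.1503  0.0771] yaw 0.01 tilt [0.0006 0.0018] F [-0.6 -0.3 -3.8] w 0.687 g 43.8 j [-0.46  0.17  0.75  2.1  -0.14  0.93  0.37]
[0.53, -0.4125, 0.12, 0.0] d [-0.2622  0.0938 -0.0429] turn [ 0.0018 -0.0006  0.0003]
[0.53, -0.4125, 0.036, 0.0] d [-0.2622  0.0936  0.0411] turn [ 0.0018 -0.0006  0.0003]
scene lowest z [0.0718 0.0752 0.0761 0.079 ] tcp [ 0.4362 -0.1503  0.0771]
stone top tool z [-0.0379 -0.0372 -0.033 ]
-1 1046 [-0.0022  0.0019  0.0038] [0.0301 0.0304]
1 1592 [-0.002   0.0024  0.0071] [0.0305 0.0306]
```

Converted, -0.262 m / 0.75 = -0.3493, -0.25 m / 0.75 = -0.3333.

>>> move_arm --plan '[{"delta_pos":[-0.04,0.0133,-0.04],"turn":[0,0,0],"fingers":0.6},{"delta_pos":[-0.0933,0.0333,-0.0573],"turn":[0,0,0],"fingers":0.6},{"delta_pos":[-0.1467,0.0533,-0.0573],"turn":[0,0,0],"fingers":0.6},{"delta_pos":[-0.2,0.072,-0.0573],"turn":[0,0,0],"fingers":0.6},{"delta_pos":[-0.2533,0.0907,-0.0573],"turn":[0,0,0],"fingers":0.6},{"delta_pos":[-0.3,0.108,-0.0573],"turn":[0,0,0],"fingers":0.6},{"delta_pos":[-0.3333,0.12,-0.0573],"turn":[0,0,0],"fingers":0.6},{"delta_pos":[-0.3493,0.1253,-0.0573],"turn":[0,0,0],"fingers":0.6},{"delta_pos":[-0.3493,0.1253,-0.0573],"turn":[0,0,0],"fingers":0.6},{"delta_pos":[-0.3493,0.1253,-0.0573],"turn":[0,0,0],"fingers":0.6}]'

```text
clock: 6.55
position: [0.5297, -0.4113, 0.119]
ee_rot: [0.707, 0.707, 0.0, -0.001]
ft_force: [-0.5, -0.6, -3.1]
grip_width: 0.693
grasp_force: 44.8
```

```bash
python3 go.py .53 -.4125 .021 0
python3 - <<'E'
import pickle;from h import *
c,R,t=pickle.load(open("wbola2.pkl","rb"));a,b=tray(c,442,155,72,R,t)
print("Tpit wrist",rect(ray(c,a,.008,R,t)),rect(ray(c,b,.012,R,t)))
from workcell import *
from scipy.spatial.transform import Rotation as Ro
o=get_obs();c=camera("wrist");T=np.array(c["tool_from_camera"]);R=Ro.from_quat(o["ee_rot"]).as_matrix()
pickle.dump((c,R@T[:3,:3],R@T[:3,3]+np.array(o["position"])),open("wtb.pkl","wb"))
cv2.imwrite("pics/wtb.png",c["color"][:,:,::-1])
E
```

```text
t 6.55 p [ 0.5297 -0.4113  0.119 ] yaw 0.05 tilt [ 0.0011 -0.0004] F [-0.5 -0.6 -3.1] w 0.693 g 44.8 j [ 0.08  0.62  0.74  1.5  -0.44  1.19  0.89]
[0.53, -0.4125, 0.021, 0.0] d [-0.0013  0.0003  0.098 ] turn [-0.0004 -0.0011  0.0008]
Tpit wrist (array([ 643.1, -148.7]), array([128.8, 104.8]), 17.9) (array([ 644.3, -149.5]), array([100.7,  78.2]), 28.4)
```

View pics/wtb.png

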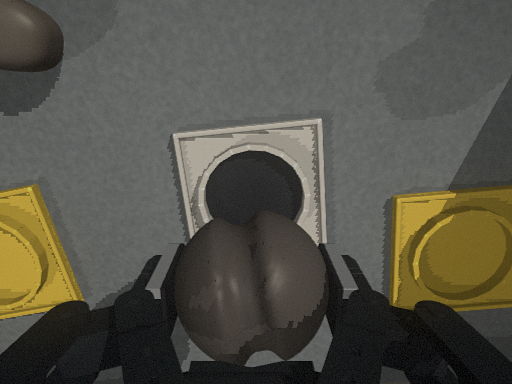

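The bola hangs over the white tray, whose corners are at (174,134) and (322,120). The yellow ones are well to either side. I'll check the tray centre from those corners and the visible upper lip.

Run:
```python
import pickle;from h import *
c,R,t=pickle.load(open("wtb.pkl","rb"))
k=ray(c,[(174,134),(322,120)],.008,R,t);e=k[1]-k[0];n=np.array([e[1],-e[0]])/np.linalg.norm(e)
print(k.round(4),np.linalg.norm(e).round(4),"centre",(k.mean(0)+.053*n).round(4),(k.mean(0)-.053*n).round(4))
img=c["color"];m=(img.max(2)<70);m[:125]=0;m[225:]=0;m[:,:195]=0;m[:,312:]=0
cs,_=cv2.findContours(m.astype(np.uint8),0,cv2.CHAIN_APPROX_NONE);a=max(cs,key=cv2.contourArea)[:,0]
a=a[(a[:,1]<200)];q=ray(c,a,.014,R,t)
A=np.c_[2*q,np.ones(len(q))];s=np.linalg.lstsq(A,(q**2).sum(1),rcond=None)[0];print("lip circle",s[:2].round(4),np.sqrt(s[2]+s[0]**2+s[1]**2).round(4))
```

```text
[[ 0.4767 -0.3691]
 [ 0.5798 -0.3594]] 0.1036 centre [ 0.5332 -0.417 ] [ 0.5232 -0.3115]
lip circle [ 0.5326 -0.4146] 0.035
```

Converted, 0.098 m / 0.75 = 0.1307, 0.097 m / 0.75 = 0.1293.

>>> move_arm --plan '[{"delta_pos":[-0.0053,0.004,0.04],"turn":[0,0,0],"fingers":0.6},{"delta_pos":[-0.0053,0.004,0.0733],"turn":[0,0,0],"fingers":0.6},{"delta_pos":[-0.0053,0.004,0.096],"turn":[0,0,0],"fingers":0.6},{"delta_pos":[-0.0053,0.004,0.1093],"turn":[0,0,0],"fingers":0.6},{"delta_pos":[-0.0053,0.004,0.1187],"turn":[0,0,0],"fingers":0.6},{"delta_pos":[-0.0053,0.004,0.1253],"turn":[0,0,0],"fingers":0.6},{"delta_pos":[-0.0053,0.004,0.128],"turn":[0,0,0],"fingers":0.6},{"delta_pos":[-0.0053,0.004,0.1293],"turn":[0,0,0],"fingers":0.6},{"delta_pos":[-0.0053,0.004,0.1307],"turn":[0,0,0],"fingers":0.6},{"delta_pos":[-0.0053,0.004,0.1307],"turn":[0,0,0],"fingers":0.6}]'

```text
clock: 7.85
position: [0.5327, -0.4165, 0.0214]
ee_rot: [0.707, 0.707, 0.0, 0.0]
ft_force: [0.0, 0.0, -3.1]
grip_width: 0.692
grasp_force: 44.8
```

```bash
python3 go.py .5325 -.415 .0205 0
```

```text
t 7.85 p [ 0.5327 -0.4165  0.0214] yaw 0.0 tilt [0.     0.0001] F [ 0.   0.  -3.1] w 0.692 g 44.8 j [ 0.12  0.73  0.68  1.55 -0.51  1.04  0.94]
[0.5325, -0.415, 0.0205, 0.0] d [ 0.0015 -0.0002  0.0009] turn [ 0.0001 -0.      0.    ]
```

Converted, 0.0013 m / 0.75 = 0.0017, 0.001 m / 0.75 = 0.0013.

>>> move_arm --plan '[{"delta_pos":[0.0013,0,0.0007],"turn":[0,0,0],"fingers":0.6},{"delta_pos":[0.0013,0,0.0013],"turn":[0,0,0],"fingers":0.6},{"delta_pos":[0.0013,0,0.0017],"turn":[0,0,0],"fingers":0.6},{"delta_pos":[0.0013,0,0.0017],"turn":[0,0,0],"fingers":0.6}]'

```text
clock: 8.35
position: [0.5327, -0.4159, 0.0209]
ee_rot: [0.707, 0.707, 0.0, 0.0]
ft_force: [-3.5, 0.8, 6.6]
grip_width: 0.689
grasp_force: 45.7
```

Contact is felt on the nest floor (Fz went from -3 to +6.6 N). I'll release and rise.

Converted, -0.22 m / 0.75 = -0.2933, -0.2 m / 0.75 = -0.2667.

>>> move_arm --plan '[{"delta_pos":[0,0,0],"turn":[0,0,0],"fingers":0.28},{"delta_pos":[0,0,0],"turn":[0,0,0],"fingers":0.2},{"delta_pos":[0,0,0],"turn":[0,0,0],"fingers":0.1},{"delta_pos":[0,0,0],"turn":[0,0,0],"fingers":0},{"delta_pos":[0,0,-0.0133],"turn":[0,0,0],"fingers":0},{"delta_pos":[0,0,-0.0533],"turn":[0,0,0],"fingers":0},{"delta_pos":[0,0,-0.12],"turn":[0,0,0],"fingers":0},{"delta_pos":[0,0,-0.2],"turn":[0,0,0],"fingers":0},{"delta_pos":[0,0,-0.2667],"turn":[0,0,0],"fingers":0},{"delta_pos":[0,0,-0.2933],"turn":[0,0,0],"fingers":0}]' --force 20

```text
clock: 9.6
position: [0.533, -0.4165, 0.2442]
ee_rot: [0.707, 0.707, 0.001, 0.002]
ft_force: [0.0, -0.5, 0.9]
grip_width: 0.998
grasp_force: 0.0
```

```bash
python3 stone.py .533 -.4155 pbola .017; python3 go.py .37 -.285 .2 72 .352 -.295 .2 72
```

```text
table -0.0015
pbola 2744 (array([ 533.6, -415.6]), array([60.8, 55.9]), 12.1) mean [ 0.5338 -0.4123  0.0492] top 0.0584
t 9.65 p [ 0.5334 -0.4166  0.2452] yaw -0.01 tilt [-0.0029  0.0049] F [0.2 0.8 0.7] w 1.003 g 0.0 j [ 0.07  0.54  0.79  1.34 -0.38  1.41  0.85]
[0.37, -0.285, 0.2, 72.0] d [ 0.1317 -0.1636  0.044 ] turn [ 0.0024  0.0056 -1.2568]
[0.352, -0.295, 0.2, 72.0] d [ 0.1217 -0.1816  0.044 ] turn [ 0.0024  0.0056 -1.2568]
```

The bola is seated: its top is at 58.4 mm, 4 mm above the table reading, and it is centred in the nest. Next is the pestle.

Converted, -0.182 m / 0.75 = -0.2427, -0.175 m / 0.75 = -0.2333, -1.257 rad / 4 = -0.3143.

>>> move_arm --plan '[{"delta_pos":[0.04,-0.0533,0],"turn":[0,0,-0.04],"fingers":0},{"delta_pos":[0.08,-0.1067,0],"turn":[0,0,-0.08],"fingers":0},{"delta_pos":[0.12,-0.16,0],"turn":[0,0,-0.125],"fingers":0},{"delta_pos":[0.1467,-0.2,0.0133],"turn":[0,0,-0.17],"fingers":0},{"delta_pos":[0.1627,-0.2333,0.0133],"turn":[0,0,-0.215],"fingers":0},{"delta_pos":[0.1627,-0.2427,0.0133],"turn":[0,0,-0.26],"fingers":0},{"delta_pos":[0.1627,-0.2427,0.0133],"turn":[0,0,-0.3],"fingers":0},{"delta_pos":[0.1627,-0.2427,0.0133],"turn":[0,0,-0.3143],"fingers":0},{"delta_pos":[0.1627,-0.2427,0.0133],"turn":[0,0,-0.3143],"fingers":0},{"delta_pos":[0.1627,-0.2427,0.0133],"turn":[0,0,-0.3143],"fingers":0}]'

```text
clock: 10.9
position: [0.3505, -0.2933, 0.2296]
ee_rot: [0.157, 0.988, 0.0, -0.0]
ft_force: [-0.1, 0.9, -0.6]
grip_width: 0.999
grasp_force: 0.0
```

```bash
python3 stone.py .351 -.296 wpestle;python3 go.py .351 -.296 .018 72
```

```text
table -0.0015
wpestle 4262 (array([ 352.5, -296.4]), array([114.1,  43.7]), -17.2) mean [ 0.3498 -0.2956  0.0369] top 0.0406
t 10.95 p [ 0.3505 -0.2934  0.2297] yaw 71.96 tilt [0.0006 0.    ] F [-0.   0.1 -0.2] w 0.999 g 0.0 j [-0.19 -0.09  0.76  1.93  0.07  1.28  1.8 ]
[0.351, -0.296, 0.018, 72.0] d [-0.0014 -0.0023  0.2117] turn [ 0.     -0.0006 -0.0007]
```

View pics/wpestle.png

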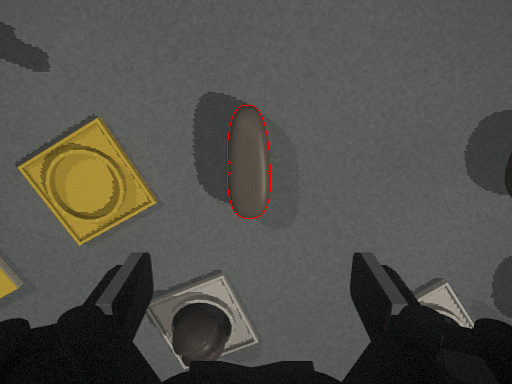

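The pestle is at (249,162) in the picture, aligned with the jaws. Its size and height fit (114 x 44 mm, 40.6 mm high).

Converted, 0.21 m / 0.75 = 0.28, -0.003 m / 0.75 = -0.004, -0.014 rad / 4 = -0.0035.

>>> move_arm --plan '[{"delta_pos":[-0.004,-0.0027,0.08],"turn":[0,0,-0.0035],"fingers":0.0},{"delta_pos":[-0.004,-0.0027,0.16],"turn":[0,0,-0.0035],"fingers":0.0},{"delta_pos":[-0.004,-0.0027,0.2133],"turn":[0,0,-0.0035],"fingers":0.0},{"delta_pos":[-0.004,-0.0027,0.2533],"turn":[0,0,-0.0035],"fingers":0.1},{"delta_pos":[-0.004,-0.0027,0.2733],"turn":[0,0,-0.0035],"fingers":0.2},{"delta_pos":[-0.004,-0.0027,0.28],"turn":[0,0,-0.0035],"fingers":0.3},{"delta_pos":[-0.004,-0.0027,0.28],"turn":[0,0,-0.0035],"fingers":0.4},{"delta_pos":[-0.004,-0.0027,0.28],"turn":[0,0,-0.0035],"fingers":0.5},{"delta_pos":[-0.004,-0.0027,0.28],"turn":[0,0,-0.0035],"fingers":0.6},{"delta_pos":[-0.004,-0.0027,0.28],"turn":[0,0,-0.0035],"fingers":0.75},{"delta_pos":[-0.004,-0.0027,0.28],"turn":[0,0,-0.0035],"fingers":0.75}]' --force 40

```text
clock: 12.32
position: [0.3536, -0.2969, 0.0213]
ee_rot: [0.149, 0.989, -0.0, 0.001]
ft_force: [-2.5, 0.5, 9.5]
grip_width: 0.48
grasp_force: 39.1
```

```bash
python3 go.py
```

```text
t 12.32 p [ 0.3536 -0.2969  0.0213] yaw 72.81 tilt [-0.0021  0.0002] F [-2.5  0.5  9.5] w 0.48 g 39.1 j [-0.08  0.3   0.76  2.13 -0.29  0.81  2.13]
```

Converted, -0.11 m / 0.75 = -0.1467, -0.09 m / 0.75 = -0.12.

>>> move_arm --plan '[{"delta_pos":[0,0,-0.0067],"turn":[0,0,0],"fingers":0.75},{"delta_pos":[0,0,-0.02],"turn":[0,0,0],"fingers":0.75},{"delta_pos":[0,0,-0.0467],"turn":[0,0,0],"fingers":0.75},{"delta_pos":[0,0,-0.0867],"turn":[0,0,0],"fingers":0.75},{"delta_pos":[0,0,-0.12],"turn":[0,0,0],"fingers":0.75},{"delta_pos":[0,0,-0.1467],"turn":[0,0,0],"fingers":0.75},{"delta_pos":[0,0,-0.1467],"turn":[0,0,0],"fingers":0.75}]'

```text
clock: 13.2
position: [0.3537, -0.2966, 0.1314]
ee_rot: [0.149, 0.989, 0.0, 0.002]
ft_force: [0.6, 0.3, -4.3]
grip_width: 0.474
grasp_force: 41.0
```

```bash
python3 go.py .45 -.27 .15 73 .5 0 .15 73 .535 .436 .15 73
python3 - <<'E'
from workcell import *
import cv2;cv2.imwrite("pics/g2.png",camera("wrist")["color"][150:,60:450,::-1])
E
```

```text
t 13.2 p [ 0.3537 -0.2966  0.1314] yaw 72.83 tilt [-0.0032  0.0007] F [ 0.6  0.3 -4.3] w 0.474 g 41.0 j [-0.2   0.06  0.84  2.05 -0.06  1.05  1.93]
[0.45, -0.27, 0.15, 73.0] d [-0.0842  0.0539 -0.0183] turn [ 0.0007  0.0032 -0.0029]
[0.5, 0.0, 0.15, 73.0] d [-0.0523  0.3266 -0.0183] turn [ 0.0007  0.0032 -0.0029]
[0.535, 0.436, 0.15, 73.0] d [ 0.043   0.7535 -0.0183] turn [ 0.0007  0.0032 -0.0029]
```

View pics/g2.png

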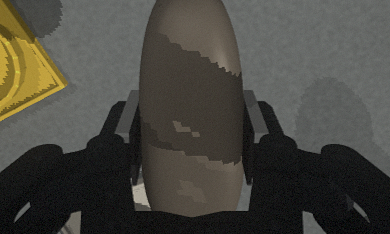

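The pestle is held level between the pads. I'll carry it across to its tray.

Converted, 0.57 m / 0.75 = 0.76, 0.27 m / 0.75 = 0.36.

>>> move_arm --plan '[{"delta_pos":[-0.04,0.04,-0.0067],"turn":[0,0,0],"fingers":0.75},{"delta_pos":[-0.08,0.0933,-0.0133],"turn":[0,0,0],"fingers":0.75},{"delta_pos":[-0.0933,0.16,-0.024],"turn":[0,0,0],"fingers":0.75},{"delta_pos":[-0.1,0.2267,-0.024],"turn":[0,0,0],"fingers":0.75},{"delta_pos":[-0.0933,0.2933,-0.024],"turn":[0,0,0],"fingers":0.75},{"delta_pos":[-0.0867,0.36,-0.024],"turn":[0,0,0],"fingers":0.75},{"delta_pos":[-0.0733,0.4267,-0.024],"turn":[0,0,0],"fingers":0.75},{"delta_pos":[-0.06,0.4933,-0.024],"turn":[0,0,0],"fingers":0.75},{"delta_pos":[-0.0467,0.56,-0.024],"turn":[0,0,0],"fingers":0.75},{"delta_pos":[-0.0333,0.6267,-0.024],"turn":[0,0,0],"fingers":0.75},{"delta_pos":[-0.0133,0.6933,-0.024],"turn":[0,0,0],"fingers":0.75},{"delta_pos":[0,0.76,-0.024],"turn":[0,0,0],"fingers":0.75}]'

```text
clock: 14.75
position: [0.5203, 0.2497, 0.1464]
ee_rot: [0.149, 0.989, -0.001, -0.001]
ft_force: [0.2, -0.6, -3.0]
grip_width: 0.477
grasp_force: 41.1
```

```bash
python3 go.py .535 .436 .15 73
```

```text
t 14.75 p [0.5203 0.2497 0.1464] yaw 72.84 tilt [ 0.0017 -0.0015] F [ 0.2 -0.6 -3. ] w 0.477 g 41.1 j [-0.88  0.31  0.42  1.73 -0.14  1.13  0.86]
[0.535, 0.436, 0.15, 73.0] d [ 0.0409  0.1823 -0.0038] turn [-0.0015 -0.0017 -0.0028]
```

Converted, 0.182 m / 0.75 = 0.2427, -0.06 m / 0.75 = -0.08.

>>> move_arm --plan '[{"delta_pos":[-0.0133,0.06,-0.0067],"turn":[0,0,0],"fingers":0.75},{"delta_pos":[-0.04,0.12,-0.02],"turn":[0,0,0],"fingers":0.75},{"delta_pos":[-0.06,0.18,-0.04],"turn":[0,0,0],"fingers":0.75},{"delta_pos":[-0.08,0.22,-0.0533],"turn":[0,0,0],"fingers":0.75},{"delta_pos":[-0.08,0.2427,-0.0533],"turn":[0,0,0],"fingers":0.75},{"delta_pos":[-0.08,0.2427,-0.0533],"turn":[0,0,0],"fingers":0.75},{"delta_pos":[-0.08,0.2427,-0.0533],"turn":[0,0,0],"fingers":0.75}]'

```text
clock: 15.62
position: [0.632, 0.4033, 0.1866]
ee_rot: [0.15, 0.989, -0.001, -0.001]
ft_force: [-0.8, -0.9, -3.3]
grip_width: 0.472
grasp_force: 41.3
```

```bash
cat > look.py <<'E'
import sys,pickle;from h import *
from workcell import *
from scipy.spatial.transform import Rotation as Ro
o=get_obs();c=camera("wrist");T=np.array(c["tool_from_camera"]);R=Ro.from_quat(o["ee_rot"]).as_matrix()
pickle.dump((c,R@T[:3,:3],R@T[:3,3]+np.array(o["position"])),open(sys.argv[1]+".pkl","wb"))
cv2.imwrite(f"pics/{sys.argv[1]}.png",c["color"][:,:,::-1])
E
python3 look.py wtp; python3 go.py .535 .436 .12 73
```

```text
t 15.68 p [0.6321 0.4032 0.1872] yaw 72.77 tilt [ 0.0006 -0.0013] F [-0.3  0.1 -2.5] w 0.478 g 41.3 j [-0.86  0.67  0.39  1.15 -0.24  1.37  0.77]
[0.535, 0.436, 0.12, 73.0] d [0.1025 0.0027 0.0673] turn [-0.0013 -0.0006 -0.004 ]
```

View pics/wtp.png

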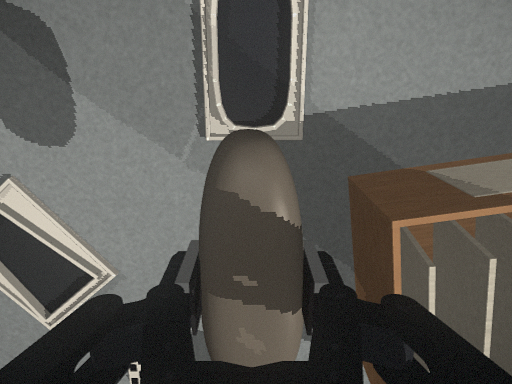

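The pestle tray is at the top of the picture, its near corners at (207,139) and (302,138). That gives the centre.

Run:
```python
import pickle;from h import *
c,R,t=pickle.load(open("wtp.pkl","rb"))
g=c["color"].max(2)
k=ray(c,[(207,139),(302,138)],.008,R,t);print(k.round(4),np.linalg.norm(k[1]-k[0]))
for v in(20,50,80,110):
    r=np.where(g[v,180:330]>140)[0]+180;print(v,r.min(),r.max(),ray(c,[(r.min(),v),(r.max(),v)],.008,R,t).round(4).tolist())
L=ray(c,[(204,20),(207,139)],.008,R,t);Rr=ray(c,[(308,20),(302,138)],.008,R,t)
for q in(L,Rr):
    e=q[0]-q[1];print("edge az",np.degrees(np.arctan2(e[1],e[0])).round(2))
for a in(162,163,164):
    e=np.array([np.cos(np.radians(a)),np.sin(np.radians(a))]);print(a,(k.mean(0)+.077*e).round(4))
```

```text
[[0.5954 0.3732]
 [0.6198 0.4553]] 0.08563529732177293
20 201 307 [[0.5021, 0.401], [0.5277, 0.4836]]
50 203 329 [[0.524, 0.3949], [0.5552, 0.4955]]
80 204 328 [[0.5468, 0.3877], [0.5782, 0.4891]]
110 205 303 [[0.5707, 0.3801], [0.5962, 0.4624]]
edge az 161.96
edge az 162.45
162 [0.5344 0.438 ]
163 [0.534  0.4368]
164 [0.5336 0.4355]
```

Converted, 0.16 m / 0.75 = 0.2133, 0.102 m / 0.75 = 0.136.

>>> move_arm --plan '[{"delta_pos":[0.0267,0.0027,0],"turn":[0,0,0],"fingers":0.75},{"delta_pos":[0.0667,0.004,0.0267],"turn":[0,0,0],"fingers":0.75},{"delta_pos":[0.1067,0.004,0.06],"turn":[0,0,0],"fingers":0.75},{"delta_pos":[0.1307,0.004,0.0933],"turn":[0,0,0],"fingers":0.75},{"delta_pos":[0.136,0.004,0.12],"turn":[0,0,0],"fingers":0.75},{"delta_pos":[0.136,0.004,0.1533],"turn":[0,0,0],"fingers":0.75},{"delta_pos":[0.136,0.004,0.18],"turn":[0,0,0],"fingers":0.75},{"delta_pos":[0.136,0.004,0.2],"turn":[0,0,0],"fingers":0.75},{"delta_pos":[0.136,0.004,0.2093],"turn":[0,0,0],"fingers":0.75},{"delta_pos":[0.136,0.004,0.2133],"turn":[0,0,0],"fingers":0.75},{"delta_pos":[0.136,0.004,0.2133],"turn":[0,0,0],"fingers":0.75}]'

```text
clock: 17.05
position: [0.536, 0.4376, 0.0285]
ee_rot: [0.149, 0.989, 0.0, 0.0]
ft_force: [0.1, 0.2, -3.6]
grip_width: 0.477
grasp_force: 41.3
```

```bash
python3 go.py .5356 .4366 .0253 72.8
```

```text
t 17.05 p [0.536  0.4376 0.0285] yaw 72.82 tilt [-0.0003  0.0007] F [ 0.1  0.2 -3.6] w 0.477 g 41.3 j [-0.99  0.67  0.34  1.48 -0.24  1.03  0.68]
[0.5356, 0.4366, 0.0253, 72.8] d [ 0.0001 -0.0011  0.0032] turn [0.0007 0.0003 0.0004]
```

Converted, 0.0033 m / 0.75 = 0.0044, 0.0027 m / 0.75 = 0.0036.

>>> move_arm --plan '[{"delta_pos":[0,-0.0013,0.0013],"turn":[0,0,0],"fingers":0.75},{"delta_pos":[0,-0.0013,0.0027],"turn":[0,0,0],"fingers":0.75},{"delta_pos":[0,-0.0013,0.0036],"turn":[0,0,0],"fingers":0.75},{"delta_pos":[0,-0.0013,0.0044],"turn":[0,0,0],"fingers":0.75},{"delta_pos":[0,-0.0013,0.0044],"turn":[0,0,0],"fingers":0.75}]'

```text
clock: 17.68
position: [0.5355, 0.4365, 0.0255]
ee_rot: [0.149, 0.989, 0.0, 0.0]
ft_force: [-3.3, -3.2, 5.5]
grip_width: 0.474
grasp_force: 42.7
```

The pestle is on the floor. I'll release it, rise and check.

Converted, -0.2 m / 0.75 = -0.2667, -0.16 m / 0.75 = -0.2133.

>>> move_arm --plan '[{"delta_pos":[0,0,0],"turn":[0,0,0],"fingers":0.47},{"delta_pos":[0,0,0],"turn":[0,0,0],"fingers":0.35},{"delta_pos":[0,0,0],"turn":[0,0,0],"fingers":0.2},{"delta_pos":[0,0,0],"turn":[0,0,0],"fingers":0.1},{"delta_pos":[0,0,-0.02],"turn":[0,0,0],"fingers":0},{"delta_pos":[0,0,-0.0667],"turn":[0,0,0],"fingers":0},{"delta_pos":[0,0,-0.1333],"turn":[0,0,0],"fingers":0},{"delta_pos":[0,0,-0.2133],"turn":[0,0,0],"fingers":0},{"delta_pos":[0,0,-0.2667],"turn":[0,0,0],"fingers":0},{"delta_pos":[0,0,-0.2667],"turn":[0,0,0],"fingers":0}]' --force 20

```text
clock: 18.92
position: [0.537, 0.4372, 0.2303]
ee_rot: [0.149, 0.989, 0.003, 0.002]
ft_force: [0.1, 0.7, 0.1]
grip_width: 0.999
grasp_force: 0.0
```

```bash
python3 stone.py .535 .437 ppestle .017; python3 go.py .349 .295 .23 137
```

```text
table -0.0015
ppestle 4403 (array([535. , 437.3]), array([115.,  44.]), -16.4) mean [0.5321 0.4382 0.0409] top 0.0446
t 18.98 p [0.5361 0.4368 0.2275] yaw 72.82 tilt [-0.0019  0.0036] F [-0.8  0.3 -0.9] w 1.001 g 0.0 j [-1.01  0.5   0.39  1.3  -0.19  1.37  0.64]
[0.349, 0.295, 0.23, 137.0] d [ 0.1369 -0.1907 -0.0035] turn [ 0.0022  0.0037 -1.1202]
```

The pestle is seated (top 44.6 mm, centred). Next is the axe.

Converted, -0.191 m / 0.75 = -0.2547, -0.185 m / 0.75 = -0.2467, -1.12 rad / 4 = -0.28.

>>> move_arm --plan '[{"delta_pos":[0.04,-0.0533,0],"turn":[0,0,-0.04],"fingers":0},{"delta_pos":[0.08,-0.1067,0],"turn":[0,0,-0.08],"fingers":0},{"delta_pos":[0.12,-0.16,0],"turn":[0,0,-0.125],"fingers":0},{"delta_pos":[0.16,-0.2133,0],"turn":[0,0,-0.17],"fingers":0},{"delta_pos":[0.1827,-0.2467,0],"turn":[0,0,-0.215],"fingers":0},{"delta_pos":[0.1827,-0.2547,0],"turn":[0,0,-0.26],"fingers":0},{"delta_pos":[0.1827,-0.2547,0],"turn":[0,0,-0.28],"fingers":0},{"delta_pos":[0.1827,-0.2547,0],"turn":[0,0,-0.28],"fingers":0},{"delta_pos":[0.1827,-0.2547,0],"turn":[0,0,-0.28],"fingers":0}]'

```text
clock: 20.1
position: [0.348, 0.2943, 0.2243]
ee_rot: [-0.398, 0.917, -0.0, -0.0]
ft_force: [-0.0, 0.1, -0.1]
grip_width: 1.0
grasp_force: 0.0
```

```bash
python3 stone.py .349 .295 waxe .008;python3 go.py .349 .295 .018 137
```

```text
table -0.0016
waxe 4473 (array([349.2, 295.2]), array([99.7, 56.6]), 48.5) mean [0.3489 0.2948 0.0292] top 0.034
t 20.15 p [0.3481 0.2943 0.2244] yaw 136.9 tilt [ 0.0006 -0.0001] F [0.2 0.3 0.1] w 0.998 g 0.0 j [-1.08 -0.04  0.28  1.92  0.01  1.26  1.58]
[0.349, 0.295, 0.018, 137.0] d [-1.300e-03 -2.000e-04  2.064e-01] turn [-0.0001 -0.0006 -0.0017]
```

View pics/waxe.png

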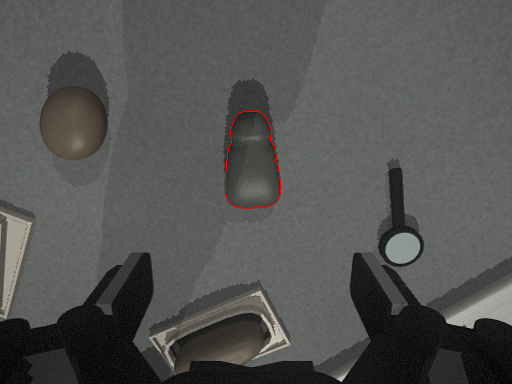

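The axe is at (252,160) with its butt up in the picture (252,112) and its cutting edge down (252,207), so the edge points toward world +48°. Its sides are widest only 14 mm up, so the tip height matters. I'll measure the tips at the closure for its width, in the air.

Converted, 0.1 m / 0.75 = 0.1333, 0.09 m / 0.75 = 0.12, -0.017 rad / 4 = -0.0043.

>>> move_arm --plan '[{"delta_pos":[-0.0013,0,0.0667],"turn":[0,0,-0.0043],"fingers":0.4},{"delta_pos":[-0.0013,0,0.12],"turn":[0,0,-0.0043],"fingers":0.4},{"delta_pos":[-0.0013,0,0.1333],"turn":[0,0,-0.0043],"fingers":0.4},{"delta_pos":[-0.0013,0,0.1333],"turn":[0,0,-0.0043],"fingers":0.4},{"delta_pos":[-0.0013,0,0.1333],"turn":[0,0,-0.0043],"fingers":0.4}]'

```text
clock: 20.78
position: [0.3496, 0.2959, 0.1263]
ee_rot: [-0.406, 0.914, 0.001, 0.001]
ft_force: [0.3, -0.3, -0.1]
grip_width: 0.6
grasp_force: 0.0
```

```bash
python3 tips.py; python3 go.py .3492 .2952 .018 138
```

```text
-1 10386 z tip pct [-0.0128 -0.0043  0.0042  0.0101] inner y [0.0122 0.026 ] w 0.6
1 10391 z tip pct [-0.0128 -0.0043  0.0045  0.01  ] inner y [0.0121 0.0249] w 0.6
t 20.82 p [0.3495 0.2959 0.1262] yaw 137.96 tilt [-0.0025  0.0003] F [-0.3 -1.2  0.6] w 0.596 g 0.0 j [-1.08  0.06  0.28  2.04 -0.02  1.04  1.63]
[0.3492, 0.2952, 0.018, 138.0] d [ 0.001  -0.0003  0.1082] turn [ 0.0003  0.0025 -0.0008]
```

The tips sit about 6 mm ahead of the TCP at this opening. I'll grip with TCP at about 17.5 mm.

Converted, 0.109 m / 0.75 = 0.1453, 0.001 m / 0.75 = 0.0013.

>>> move_arm --plan '[{"delta_pos":[0.0013,0,0.0267],"turn":[0,0,0],"fingers":0.0},{"delta_pos":[0.0013,0,0.0667],"turn":[0,0,0],"fingers":0.0},{"delta_pos":[0.0013,0,0.1067],"turn":[0,0,0],"fingers":0.0},{"delta_pos":[0.0013,0,0.1333],"turn":[0,0,0],"fingers":0.0},{"delta_pos":[0.0013,0,0.1453],"turn":[0,0,0],"fingers":0.1},{"delta_pos":[0.0013,0,0.1453],"turn":[0,0,0],"fingers":0.2},{"delta_pos":[0.0013,0,0.1453],"turn":[0,0,0],"fingers":0.3},{"delta_pos":[0.0013,0,0.1453],"turn":[0,0,0],"fingers":0.36},{"delta_pos":[0.0013,0,0.1453],"turn":[0,0,0],"fingers":0.45},{"delta_pos":[0.0013,0,0.1453],"turn":[0,0,0],"fingers":0.6},{"delta_pos":[0.0013,0,0.1453],"turn":[0,0,0],"fingers":0.6}]' --force 40

```text
clock: 22.2
position: [0.3486, 0.2949, 0.0169]
ee_rot: [-0.406, 0.914, 0.0, 0.001]
ft_force: [-2.2, -3.4, 11.8]
grip_width: 0.593
grasp_force: 39.2
```

```bash
python3 go.py
```

```text
t 22.2 p [0.3486 0.2949 0.0169] yaw 137.96 tilt [-0.0013  0.0004] F [-2.2 -3.4 11.8] w 0.593 g 39.2 j [-1.06  0.24  0.28  2.13 -0.09  0.78  1.69]
```

The tips are about 10.5 mm up, which leaves only 0.5 mm over the lip in the nest. I'll re-grip 1 mm higher.

Converted, -0.001 m / 0.75 = -0.0013.

>>> move_arm --plan '[{"delta_pos":[0,0,0],"turn":[0,0,0],"fingers":0.3},{"delta_pos":[0,0,-0.0013],"turn":[0,0,0],"fingers":0.25},{"delta_pos":[0,0,-0.0013],"turn":[0,0,0],"fingers":0.25},{"delta_pos":[0,0,-0.0013],"turn":[0,0,0],"fingers":0.33},{"delta_pos":[0,0,-0.0013],"turn":[0,0,0],"fingers":0.4},{"delta_pos":[0,0,-0.0013],"turn":[0,0,0],"fingers":0.6},{"delta_pos":[0,0,-0.0013],"turn":[0,0,0],"fingers":0.6},{"delta_pos":[0,0,-0.0013],"turn":[0,0,0],"fingers":0.6}]'

```text
clock: 23.2
position: [0.3482, 0.2945, 0.0173]
ee_rot: [-0.406, 0.914, 0.0, -0.0]
ft_force: [-3.1, -2.9, 11.0]
grip_width: 0.59
grasp_force: 39.4
```

Converted, -0.01 m / 0.75 = -0.0133, -0.006 m / 0.75 = -0.008.

>>> move_arm --plan '[{"delta_pos":[0,0,-0.004],"turn":[0,0,0],"fingers":0.6},{"delta_pos":[0,0,-0.008],"turn":[0,0,0],"fingers":0.6},{"delta_pos":[0,0,-0.0133],"turn":[0,0,0],"fingers":0.6},{"delta_pos":[0,0,-0.0133],"turn":[0,0,0],"fingers":0.6}]'

```text
clock: 23.7
position: [0.3483, 0.2946, 0.027]
ee_rot: [-0.406, 0.914, 0.0, 0.0]
ft_force: [-0.9, -1.3, -2.4]
grip_width: 0.591
grasp_force: 41.4
```

```bash
python3 go.py; python3 look.py g3
python3 - <<'E'
import pickle;from h import *
c,R,t=pickle.load(open("g3.pkl","rb"));P=cloud(c,R,t)
from workcell import get_obs
p=get_obs()["position"];d=P[...,:2]-np.array(p[:2]);u=np.array([np.cos(np.radians(48)),np.sin(np.radians(48))]);n=np.array([-u[1],u[0]])
for s in(-.035,-.02,0,.02,.035):
    m=(abs(d@u-s)<.004)&(abs(d@n)<.012)&(P[...,2]>.01)&(P[...,2]<.07);print(s,m.sum(),np.median(P[m][:,2]).round(4) if m.sum() else "")
E
```

```text
t 23.7 p [0.3483 0.2946 0.027 ] yaw 137.97 tilt [-0.0006  0.0001] F [-0.9 -1.3 -2.4] w 0.591 g 41.4 j [-1.06  0.22  0.28  2.12 -0.08  0.81  1.68]
-0.035 1492 0.04
-0.02 1242 0.0399
0 1123 0.0429
0.02 808 0.0414
0.035 535 0.0374
```

Held level (top 42.9 mm in the middle, Fz -2.4 N = its weight). I'll carry it to just past its tray and look at the nest.

```bash
python3 go.py .45 .28 .17 125 .711 .182 .19 113
```

```text
t 23.75 p [0.3482 0.2945 0.0268] yaw 137.97 tilt [-0.0003  0.0001] F [ 0.2 -0.4 -2.9] w 0.588 g 41.4 j [-1.06  0.22  0.28  2.12 -0.08  0.81  1.68]
[0.45, 0.28, 0.17, 125.0] d [-0.0574 -0.0853 -0.1431] turn [1.000e-04 3.000e-04 2.264e-01]
[0.711, 0.182, 0.19, 113.0] d [-0.1594 -0.3448 -0.1631] turn [1.000e-04 3.000e-04 4.359e-01]
```

Converted, -0.345 m / 0.75 = -0.46, -0.335 m / 0.75 = -0.4467, 0.17 rad / 4 = 0.0425.

>>> move_arm --plan '[{"delta_pos":[0,0,-0.04],"turn":[0,0,0],"fingers":0.6},{"delta_pos":[-0.0133,-0.0133,-0.0933],"turn":[0,0,0],"fingers":0.6},{"delta_pos":[-0.0333,-0.0467,-0.1467],"turn":[0,0,0.025],"fingers":0.6},{"delta_pos":[-0.06,-0.1,-0.1867],"turn":[0,0,0.0425],"fingers":0.6},{"delta_pos":[-0.0867,-0.16,-0.2067],"turn":[0,0,0.0625],"fingers":0.6},{"delta_pos":[-0.1133,-0.22,-0.2173],"turn":[0,0,0.0825],"fingers":0.6},{"delta_pos":[-0.14,-0.28,-0.2173],"turn":[0,0,0.1],"fingers":0.6},{"delta_pos":[-0.1667,-0.3467,-0.2173],"turn":[0,0,0.109],"fingers":0.6},{"delta_pos":[-0.1933,-0.4067,-0.2173],"turn":[0,0,0.109],"fingers":0.6},{"delta_pos":[-0.212,-0.4467,-0.2173],"turn":[0,0,0.109],"fingers":0.6},{"delta_pos":[-0.212,-0.46,-0.2173],"turn":[0,0,0.109],"fingers":0.6},{"delta_pos":[-0.212,-0.46,-0.2173],"turn":[0,0,0.109],"fingers":0.6}]'

```text
clock: 25.25
position: [0.7107, 0.1808, 0.189]
ee_rot: [-0.199, 0.98, -0.0, -0.001]
ft_force: [0.3, -0.5, -1.8]
grip_width: 0.586
grasp_force: 42.3
```

```bash
python3 go.py; python3 look.py wta
```

```text
t 25.25 p [0.7107 0.1808 0.189 ] yaw 112.93 tilt [ 0.0012 -0.0001] F [ 0.3 -0.5 -1.8] w 0.586 g 42.3 j [-0.61  0.64  0.49  1.21 -0.29  1.36  1.83]
```

View pics/wta.png

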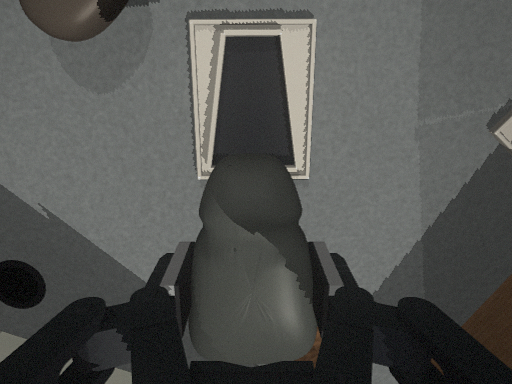

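The axe tray is fully seen: corners (190,20), (316,19), (309,178) and (199,180). The nest's wide end is at the bottom, and the axe's cutting edge is also at the bottom, so the sense is right.

```bash
python3 - <<'E'
import pickle;from h import *
c,R,t=pickle.load(open("wta.pkl","rb"))
k=ray(c,[(190,20),(316,19),(309,178),(199,180)],.008,R,t)
print(rect(k),k.mean(0).round(4),np.linalg.norm(np.roll(k,-1,0)-k,axis=1).round(4))
a=k[2:].mean(0)-k[:2].mean(0);print("az",np.degrees(np.arctan2(a[1],a[0])))
P=cloud(c,R,t)
from scipy.spatial.transform import Rotation as Ro
# axe axis in hand: mask stone by depth in tool frame
T=np.array(c["tool_from_camera"]);Q=cloud(c,T[:3,:3],T[:3,3])
m=((c["range_z"]>0)&(abs(Q[...,1])<.024)&(abs(Q[...,0])<.065)&(Q[...,2]>-.03)&(Q[...,2]<.012)).astype(np.uint8)
for x in(.042,.036,.02,-.0,-.02):
    q=Q[(m>0)&(abs(Q[...,0]-x)<.003)];print(x,len(q),q[:,1].min().round(4) if len(q) else"",q[:,1].max().round(4) if len(q) else"")
q=Q[m>0];print("tool x extent",q[:,0].min().round(4),q[:,0].max().round(4))
E
python3 go.py .6585 .1604 .12 113
```

```text
(array([658.8, 160.9]), array([136.9, 103.7]), 23.4) [0.6586 0.1607] [0.1035 0.1356 0.1037 0.1369]
az 23.388576053441138
0.042 1565 -0.0172 0.016
0.036 1651 -0.0193 0.0181
0.02 1450 -0.0208 0.0205
-0.0 1586 -0.0238 0.0239
-0.02 1198 -0.024 0.024
tool x extent -0.0501 0.0486
t 25.3 p [0.7103 0.1818 0.1894] yaw 112.99 tilt [0.0007 0.0006] F [-0.1  0.6 -2.7] w 0.591 g 42.3 j [-0.61  0.64  0.49  1.21 -0.29  1.36  1.83]
[0.6585, 0.1604, 0.12, 113.0] d [0.056  0.0004 0.0695] turn [ 0.0006 -0.0007 -0.0001]
```

Converted, 0.164 m / 0.75 = 0.2187, 0.056 m / 0.75 = 0.0747, -0.007 rad / 4 = -0.0018.

>>> move_arm --plan '[{"delta_pos":[0.0267,0,0.0133],"turn":[0,0,-0.0018],"fingers":0.6},{"delta_pos":[0.056,0,0.04],"turn":[0,0,-0.0018],"fingers":0.6},{"delta_pos":[0.0747,0,0.08],"turn":[0,0,-0.0018],"fingers":0.6},{"delta_pos":[0.0747,0,0.12],"turn":[0,0,-0.0018],"fingers":0.6},{"delta_pos":[0.0747,0,0.1533],"turn":[0,0,-0.0018],"fingers":0.6},{"delta_pos":[0.0747,0,0.18],"turn":[0,0,-0.0018],"fingers":0.6},{"delta_pos":[0.0747,0,0.2],"turn":[0,0,-0.0018],"fingers":0.6},{"delta_pos":[0.0747,0,0.2107],"turn":[0,0,-0.0018],"fingers":0.6},{"delta_pos":[0.0747,0,0.216],"turn":[0,0,-0.0018],"fingers":0.6},{"delta_pos":[0.0747,0,0.2187],"turn":[0,0,-0.0018],"fingers":0.6},{"delta_pos":[0.0747,0,0.2187],"turn":[0,0,-0.0018],"fingers":0.6}]'

```text
clock: 26.68
position: [0.6596, 0.1597, 0.0261]
ee_rot: [-0.203, 0.979, 0.0, 0.0]
ft_force: [-0.0, 0.1, -2.0]
grip_width: 0.586
grasp_force: 42.3
```

```bash
python3 go.py .658 .1605 .0213 113.4
```

```text
t 26.68 p [0.6596 0.1597 0.0261] yaw 113.39 tilt [-0.0006  0.    ] F [-0.   0.1 -2. ] w 0.586 g 42.3 j [-0.62  0.67  0.45  1.53 -0.32  1.02  1.89]
[0.658, 0.1605, 0.0213, 113.4] d [0.0012 0.0014 0.0048] turn [ 0.      0.0006 -0.0002]
```

Converted, 0.0046 m / 0.75 = 0.0061, 0.004 m / 0.75 = 0.0053.

>>> move_arm --plan '[{"delta_pos":[0.0013,0.0013,0.0013],"turn":[0,0,0],"fingers":0.6},{"delta_pos":[0.0013,0.0013,0.0027],"turn":[0,0,0],"fingers":0.6},{"delta_pos":[0.0013,0.0013,0.004],"turn":[0,0,0],"fingers":0.6},{"delta_pos":[0.0013,0.0013,0.0053],"turn":[0,0,0],"fingers":0.6},{"delta_pos":[0.0013,0.0013,0.0061],"turn":[0,0,0],"fingers":0.6},{"delta_pos":[0.0013,0.0013,0.0061],"turn":[0,0,0],"fingers":0.6}]'

```text
clock: 27.42
position: [0.6581, 0.1602, 0.0221]
ee_rot: [-0.203, 0.979, 0.0, 0.0]
ft_force: [-5.5, -0.8, 7.8]
grip_width: 0.588
grasp_force: 47.3
```

```bash
python3 go.py
```

```text
t 27.43 p [0.6581 0.1602 0.0221] yaw 113.39 tilt [-0.0003  0.0005] F [-5.5 -0.8  7.8] w 0.588 g 47.3 j [-0.62  0.67  0.45  1.54 -0.32  1.01  1.89]
```

```bash
python3 look.py g4
python3 - <<'E'
import pickle;from h import *
from workcell import get_obs
p=np.array(get_obs()["position"])
for f,az,p0 in(("g4",23.4,p[:2]),("g3",48,np.array([.3483,.2946])),("waxe",48,np.array([.3483,.2946]))):
    c,R,t=pickle.load(open(f+".pkl","rb"));P=cloud(c,R,t)
    d=P[...,:2]-p0;u=np.array([np.cos(np.radians(az)),np.sin(np.radians(az))]);n=np.array([-u[1],u[0]])
    for s in(-.04,-.02,0,.02,.04):
        m=(abs(d@u-s)<.004)&(abs(d@n)<.012)&(P[...,2]>.015)&(P[...,2]<.07);print(f,s,m.sum(),np.median(P[m][:,2]).round(4) if m.sum() else "")
E
```

```text
g4 -0.04 1589 0.0331
g4 -0.02 1259 0.0348
g4 0 1115 0.0378
g4 0.02 814 0.0364
g4 0.04 428 0.0303
g3 -0.04 1574 0.0382
g3 -0.02 1254 0.0399
g3 0 1121 0.0429
g3 0.02 802 0.0414
g3 0.04 422 0.0353
waxe -0.04 231 0.0292
waxe -0.02 222 0.0306
waxe 0 207 0.0333
waxe 0.02 179 0.0318
waxe 0.04 146 0.0253
```

The stone is within about 0.4 mm of the floor and level. I'll press a touch more, then release.

Converted, -0.2 m / 0.75 = -0.2667, -0.16 m / 0.75 = -0.2133.

>>> move_arm --plan '[{"delta_pos":[0,0,0.0007],"turn":[0,0,0],"fingers":0.6},{"delta_pos":[0,0,0.0007],"turn":[0,0,0],"fingers":0.6},{"delta_pos":[0,0,0],"turn":[0,0,0],"fingers":0.37},{"delta_pos":[0,0,0],"turn":[0,0,0],"fingers":0.3},{"delta_pos":[0,0,0],"turn":[0,0,0],"fingers":0.2},{"delta_pos":[0,0,0],"turn":[0,0,0],"fingers":0.1},{"delta_pos":[0,0,-0.02],"turn":[0,0,0],"fingers":0},{"delta_pos":[0,0,-0.0667],"turn":[0,0,0],"fingers":0},{"delta_pos":[0,0,-0.1333],"turn":[0,0,0],"fingers":0},{"delta_pos":[0,0,-0.2133],"turn":[0,0,0],"fingers":0},{"delta_pos":[0,0,-0.2667],"turn":[0,0,0],"fingers":0},{"delta_pos":[0,0,-0.2667],"turn":[0,0,0],"fingers":0}]' --force 20

```text
clock: 28.98
position: [0.6597, 0.1601, 0.2264]
ee_rot: [-0.203, 0.979, 0.0, 0.004]
ft_force: [0.5, 0.2, -1.2]
grip_width: 1.0
grasp_force: 0.0
```

```bash
python3 stone.py .658 .16 paxe .017; python3 go.py .449 -.009 .23 64
python3 - <<'E'
import pickle;from h import *
c,R,t=pickle.load(open("paxe.pkl","rb"));P=cloud(c,R,t)
d=P[...,:2]-np.array([.658,.1605]);u=np.array([np.cos(np.radians(23.4)),np.sin(np.radians(23.4))]);n=np.array([-u[1],u[0]])
for s in(-.04,-.02,0,.02,.04):
        m=(abs(d@u-s)<.004)&(abs(d@n)<.012)&(P[...,2]>.015)&(P[...,2]<.07);print(s,np.median(P[m][:,2]).round(4))
E
```

```text
table -0.0015
paxe 4537 (array([658.9, 161.7]), array([98.5, 57.2]), 22.8) mean [0.6592 0.1608 0.0332] top 0.0381
t 29.02 p [0.6587 0.1601 0.2237] yaw 113.37 tilt [-0.0038 -0.0001] F [-0.3 -0.  -0.9] w 0.999 g 0.0 j [-0.66  0.49  0.52  1.36 -0.24  1.35  1.83]
[0.449, -0.009, 0.23, 64.0] d [ 0.2596 -0.072  -0.0073] turn [0.0016 0.0036 0.8617]
-0.04 0.0328
-0.02 0.0347
0 0.0373
0.02 0.036
0.04 0.0296
```

The axe is seated (heights 4 mm above the table readings all along, edge at the wide end). Next is the pitted stone.

Converted, 0.26 m / 0.75 = 0.3467, -0.04 m / 0.75 = -0.0533, 0.862 rad / 4 = 0.2155.

>>> move_arm --plan '[{"delta_pos":[0.0533,-0.0133,0],"turn":[0,0,0.0375],"fingers":0},{"delta_pos":[0.12,-0.0333,0],"turn":[0,0,0.075],"fingers":0},{"delta_pos":[0.1867,-0.0533,0],"turn":[0,0,0.115],"fingers":0},{"delta_pos":[0.2533,-0.0707,0],"turn":[0,0,0.155],"fingers":0},{"delta_pos":[0.3133,-0.0867,0],"turn":[0,0,0.195],"fingers":0},{"delta_pos":[0.3467,-0.096,0],"turn":[0,0,0.2155],"fingers":0},{"delta_pos":[0.3467,-0.096,0],"turn":[0,0,0.2155],"fingers":0},{"delta_pos":[0.3467,-0.096,0],"turn":[0,0,0.2155],"fingers":0},{"delta_pos":[0.3467,-0.096,0],"turn":[0,0,0.2155],"fingers":0}]'

```text
clock: 30.15
position: [0.4483, -0.0086, 0.2209]
ee_rot: [0.224, 0.975, -0.0, -0.0]
ft_force: [0.3, 0.3, 1.0]
grip_width: 0.999
grasp_force: 0.0
```

```bash
python3 stone.py .449 -.009 wpit;python3 go.py .449 -.009 .018 64
```

```text
table -0.0015
wpit 4813 (array([450.4,  -9.4]), array([86.3, 63.5]), -27.8) mean [ 0.4464 -0.0076  0.0414] top 0.0473
t 30.2 p [ 0.4483 -0.0087  0.2209] yaw 64.07 tilt [ 0.    -0.001] F [-0.4  0.6 -0.4] w 0.998 g 0.0 j [-0.8  -0.1   0.69  1.96  0.07  1.26  0.98]
[0.449, -0.009, 0.018, 64.0] d [-8.000e-04  2.000e-04  2.029e-01] turn [-0.001  -0.      0.0013]
```

Converted, 0.205 m / 0.75 = 0.2733, 0.202 m / 0.75 = 0.2693, 0.03 rad / 4 = 0.0075.

>>> move_arm --plan '[{"delta_pos":[-0.0027,0,0.08],"turn":[0,0,0.0075],"fingers":0.0},{"delta_pos":[-0.0027,0,0.16],"turn":[0,0,0.0075],"fingers":0.0},{"delta_pos":[-0.0027,0,0.2133],"turn":[0,0,0.0075],"fingers":0.0},{"delta_pos":[-0.0027,0,0.2533],"turn":[0,0,0.0075],"fingers":0.0},{"delta_pos":[-0.0027,0,0.2693],"turn":[0,0,0.0075],"fingers":0.0},{"delta_pos":[-0.0027,0,0.2733],"turn":[0,0,0.0075],"fingers":0.1},{"delta_pos":[-0.0027,0,0.2733],"turn":[0,0,0.0075],"fingers":0.18},{"delta_pos":[-0.0027,0,0.2733],"turn":[0,0,0.0075],"fingers":0.24},{"delta_pos":[-0.0027,0,0.2733],"turn":[0,0,0.0075],"fingers":0.35},{"delta_pos":[-0.0027,0,0.2733],"turn":[0,0,0.0075],"fingers":0.5},{"delta_pos":[-0.0027,0,0.2733],"turn":[0,0,0.0075],"fingers":0.5}]' --force 40

```text
clock: 31.58
position: [0.4504, -0.01, 0.0172]
ee_rot: [0.24, 0.971, 0.001, 0.0]
ft_force: [-3.1, -2.1, 10.9]
grip_width: 0.723
grasp_force: 40.9
```

```bash
python3 go.py
```

```text
t 31.57 p [ 0.4504 -0.01    0.0172] yaw 62.27 tilt [-0.0007  0.0014] F [-3.1 -2.1 10.9] w 0.723 g 40.9 j [-0.72  0.27  0.7   2.16 -0.25  0.79  1.23]
```

Converted, -0.13 m / 0.75 = -0.1733, -0.12 m / 0.75 = -0.16.

>>> move_arm --plan '[{"delta_pos":[0,0,-0.0053],"turn":[0,0,0],"fingers":0.5},{"delta_pos":[0,0,-0.016],"turn":[0,0,0],"fingers":0.5},{"delta_pos":[0,0,-0.04],"turn":[0,0,0],"fingers":0.5},{"delta_pos":[0,0,-0.08],"turn":[0,0,0],"fingers":0.5},{"delta_pos":[0,0,-0.12],"turn":[0,0,0],"fingers":0.5},{"delta_pos":[0,0,-0.16],"turn":[0,0,0],"fingers":0.5},{"delta_pos":[0,0,-0.1733],"turn":[0,0,0],"fingers":0.5},{"delta_pos":[0,0,-0.1733],"turn":[0,0,0],"fingers":0.5}]'

```text
clock: 32.58
position: [0.4498, -0.0098, 0.1461]
ee_rot: [0.239, 0.971, 0.001, 0.0]
ft_force: [-1.3, 0.4, -5.0]
grip_width: 0.727
grasp_force: 45.4
```

```bash
python3 go.py .6435 -.149 .15 107.95 .695 -.132 .17 107.95; python3 look.py g5
python3 - <<'E'
import pickle;from h import *
c,R,t=pickle.load(open("g5.pkl","rb"));T=np.array(c["tool_from_camera"]);Q=cloud(c,T[:3,:3],T[:3,3])
m=(c["range_z"]>0)&(abs(Q[...,1])<.03)&(abs(Q[...,0])<.06)&(Q[...,2]>-.04)&(Q[...,2]<.008);q=Q[m];print(q[:,0].min(),q[:,0].max())
for x in(-.03,.0,.03): print(x,np.median(Q[m&(abs(Q[...,0]-x)<.003)&(abs(Q[...,1])<.006)][:,2]).round(4))
c,R,t=pickle.load(open("wpit.pkl","rb"));P=cloud(c,R,t);d=P[...,:2]-np.array([.4504,-.01]);u=np.array([-np.sin(np.radians(62.27)),np.cos(np.radians(62.27))]);n=np.array([-u[1],u[0]])
for x in(-.03,.0,.03): print(x,np.median(P[(abs(d@u-x)<.003)&(abs(d@n)<.006)][:,2]).round(4))
E
```

```text
t 32.58 p [ 0.4498 -0.0098  0.1461] yaw 62.3 tilt [-0.0001  0.0011] F [-1.3  0.4 -5. ] w 0.727 g 45.4 j [-0.82 -0.    0.76  2.06  0.    1.08  1.02]
[0.6435, -0.149, 0.15, 107.95] d [-0.2363 -0.0332 -0.0039] turn [ 1.000e-03  6.000e-04 -7.968e-01]
[0.695, -0.132, 0.17, 107.95] d [-0.2739  0.0058 -0.0238] turn [ 1.000e-03  6.000e-04 -7.968e-01]
-0.028968986221144993 0.04380482822243141
-0.03 nan
0.0 -0.0234
0.03 -0.0259
-0.03 0.0442
0.0 0.0408
0.03 0.0433
  return _methods._mean(a, axis=axis, dtype=dtype,
  ret = ret.dtype.type(ret / rcount)
```

Held level, no slip. I'll carry it over its tray with the 46° turn.

Converted, -0.236 m / 0.75 = -0.3147, -0.15 m / 0.75 = -0.2, -0.62 rad / 4 = -0.155.

>>> move_arm --plan '[{"delta_pos":[-0.04,-0.0053,-0.0053],"turn":[0,0,-0.025],"fingers":0.5},{"delta_pos":[-0.0933,-0.0133,-0.0053],"turn":[0,0,-0.0575],"fingers":0.5},{"delta_pos":[-0.1467,-0.02,-0.0053],"turn":[0,0,-0.09],"fingers":0.5},{"delta_pos":[-0.2,-0.028,-0.0053],"turn":[0,0,-0.1225],"fingers":0.5},{"delta_pos":[-0.2533,-0.036,-0.0053],"turn":[0,0,-0.155],"fingers":0.5},{"delta_pos":[-0.2933,-0.0413,-0.0053],"turn":[0,0,-0.185],"fingers":0.5},{"delta_pos":[-0.3147,-0.044,-0.0053],"turn":[0,0,-0.1993],"fingers":0.5},{"delta_pos":[-0.3147,-0.044,-0.0053],"turn":[0,0,-0.1993],"fingers":0.5},{"delta_pos":[-0.3147,-0.044,-0.0053],"turn":[0,0,-0.1993],"fingers":0.5}]'

```text
clock: 33.75
position: [0.6424, -0.1484, 0.1488]
ee_rot: [-0.155, 0.988, 0.0, -0.001]
ft_force: [0.2, -0.6, -4.2]
grip_width: 0.722
grasp_force: 45.4
```

```bash
python3 go.py .6435 -.149 .023 107.95; python3 look.py wtpit
```

```text
t 33.75 p [ 0.6424 -0.1484  0.1488] yaw 107.88 tilt [0.0019 0.0011] F [ 0.2 -0.6 -4.2] w 0.722 g 45.4 j [-0.33  0.54  0.68  1.51 -0.36  1.22  2.29]
[0.6435, -0.149, 0.023, 107.95] d [-0.0011 -0.001   0.1258] turn [ 0.0011 -0.0019 -0.0012]
```

View pics/wtpit.png

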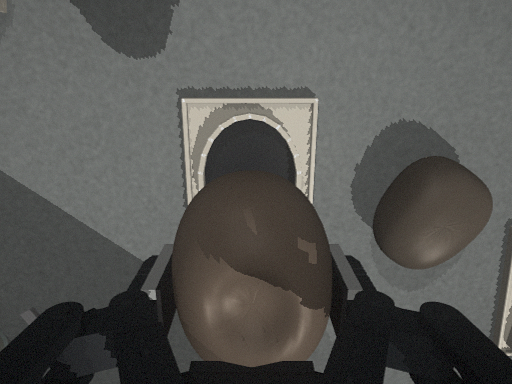

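The pitted stone is aligned with its nest. The tray's near corners are (182,100) and (318,99), and cobble_b at (433,212) is well clear. I'll do a centre check.

Run:
```python
import pickle;from h import *
c,R,t=pickle.load(open("wtpit.pkl","rb"));k=ray(c,[(182,100),(318,99)],.008,R,t);e=k[1]-k[0];print(np.linalg.norm(e),np.degrees(np.arctan2(e[1],e[0])))
u=np.array([e[1],-e[0]])/np.linalg.norm(e);print((k.mean(0)+.065*u).round(4),(k.mean(0)-.065*u).round(4))
```

```text
0.10397373304309308 108.27562276443362
[ 0.6449 -0.148 ] [ 0.5215 -0.1888]
```

Converted, 0.124 m / 0.75 = 0.1653, 0.123 m / 0.75 = 0.164.

>>> move_arm --plan '[{"delta_pos":[-0.0013,-0.0013,0.04],"turn":[0,0,0],"fingers":0.5},{"delta_pos":[-0.0013,-0.0013,0.08],"turn":[0,0,0],"fingers":0.5},{"delta_pos":[-0.0013,-0.0013,0.1133],"turn":[0,0,0],"fingers":0.5},{"delta_pos":[-0.0013,-0.0013,0.1373],"turn":[0,0,0],"fingers":0.5},{"delta_pos":[-0.0013,-0.0013,0.152],"turn":[0,0,0],"fingers":0.5},{"delta_pos":[-0.0013,-0.0013,0.16],"turn":[0,0,0],"fingers":0.5},{"delta_pos":[-0.0013,-0.0013,0.164],"turn":[0,0,0],"fingers":0.5},{"delta_pos":[-0.0013,-0.0013,0.1653],"turn":[0,0,0],"fingers":0.5},{"delta_pos":[-0.0013,-0.0013,0.1653],"turn":[0,0,0],"fingers":0.5}]'

```text
clock: 34.92
position: [0.6448, -0.1497, 0.0265]
ee_rot: [-0.156, 0.988, -0.0, 0.0]
ft_force: [1.1, 0.2, -3.6]
grip_width: 0.724
grasp_force: 45.4
```

```bash
python3 go.py .644 -.1485 .0212 107.95
```

```text
t 34.92 p [ 0.6448 -0.1497  0.0265] yaw 107.94 tilt [-0.0006 -0.0002] F [ 1.1  0.2 -3.6] w 0.724 g 45.4 j [-0.28  0.68  0.62  1.59 -0.44  1.02  2.35]
[0.644, -0.1485, 0.0212, 107.95] d [0.0004 0.0014 0.0053] turn [-0.0002  0.0006 -0.0001]
```

Converted, 0.0055 m / 0.75 = 0.0073, 0.005 m / 0.75 = 0.0067.

>>> move_arm --plan '[{"delta_pos":[0,0.0013,0.0013],"turn":[0,0,0],"fingers":0.5},{"delta_pos":[0,0.0013,0.0027],"turn":[0,0,0],"fingers":0.5},{"delta_pos":[0,0.0013,0.004],"turn":[0,0,0],"fingers":0.5},{"delta_pos":[0,0.0013,0.0053],"turn":[0,0,0],"fingers":0.5},{"delta_pos":[0,0.0013,0.0067],"turn":[0,0,0],"fingers":0.5},{"delta_pos":[0,0.0013,0.0073],"turn":[0,0,0],"fingers":0.5},{"delta_pos":[0,0.0013,0.0073],"turn":[0,0,0],"fingers":0.5}]'

```text
clock: 35.8
position: [0.6443, -0.1487, 0.0214]
ee_rot: [-0.156, 0.988, 0.0, 0.0]
ft_force: [-4.4, 2.6, 6.2]
grip_width: 0.724
grasp_force: 46.5
```

The floor is reached at the expected height. I'll release and rise.

Converted, -0.2 m / 0.75 = -0.2667, -0.16 m / 0.75 = -0.2133.

>>> move_arm --plan '[{"delta_pos":[0,0,0],"turn":[0,0,0],"fingers":0.25},{"delta_pos":[0,0,0],"turn":[0,0,0],"fingers":0.18},{"delta_pos":[0,0,0],"turn":[0,0,0],"fingers":0.1},{"delta_pos":[0,0,0],"turn":[0,0,0],"fingers":0},{"delta_pos":[0,0,0],"turn":[0,0,0],"fingers":0},{"delta_pos":[0,0,-0.02],"turn":[0,0,0],"fingers":0},{"delta_pos":[0,0,-0.0667],"turn":[0,0,0],"fingers":0},{"delta_pos":[0,0,-0.1333],"turn":[0,0,0],"fingers":0},{"delta_pos":[0,0,-0.2133],"turn":[0,0,0],"fingers":0},{"delta_pos":[0,0,-0.2667],"turn":[0,0,0],"fingers":0},{"delta_pos":[0,0,-0.2667],"turn":[0,0,0],"fingers":0},{"delta_pos":[0,0,-0.2667],"turn":[0,0,0],"fingers":0}]' --force 20

```text
clock: 37.3
position: [0.644, -0.1486, 0.2207]
ee_rot: [-0.156, 0.988, 0.0, 0.0]
ft_force: [0.5, 0.5, 0.0]
grip_width: 0.995
grasp_force: 0.0
```

```bash
python3 stone.py .644 -.149 ppit .017
python3 - <<'E'
from h import *
from workcell import *
import pickle
c,R,t=pickle.load(open("ppit.pkl","rb"));P=cloud(c,R,t)
d=P[...,:2]-np.array([.6443,-.1487]);a=np.radians(17.9);u=np.array([np.cos(a),np.sin(a)]);n=np.array([-u[1],u[0]])
for x in(-.03,.0,.03): print(x,np.median(P[(abs(d@u-x)<.003)&(abs(d@n)<.006)][:,2]).round(4))
c=camera("top");P=cloud(c);m=((P[...,2]>.014)&(P[...,2]<.09)&(c["range_z"]>0)).astype(np.uint8)
n_,L,st,ce=cv2.connectedComponentsWithStats(m)
for i in range(1,n_):
    q=P[L==i]
    if 120<len(q)<600 and abs(q[:,1].mean())<.6: print(len(q),rect(q[:,:2]),q[:,2].max().round(3))
E
```

```text
table -0.0015
ppit 4945 (array([ 644.1, -148.2]), array([85.7, 63.8]), 18.4) mean [ 0.6402 -0.1494  0.0455] top 0.0513
-0.03 0.0468
0.0 0.0447
0.03 0.0485
299 (array([876.6, 341.3]), array([71.1, 69.1]), 46.2) 0.09
287 (array([ 894.6, -446.4]), array([58.8, 57.6]), 68.9) 0.084
186 (array([ 873.9, -348.8]), array([71. , 43.7]), 55.2) 0.09
216 (array([792.3, 582. ]), array([151.3,  12.6]), -8.2) 0.09
196 (array([785.7, 542.2]), array([151.1,  13.3]), -9.9) 0.089
149 (array([779.9, 502.1]), array([152.4,  11.1]), -9.7) 0.09
354 (array([658.2, 168.5]), array([106.2,  61.8]), 14.9) 0.049
434 (array([620.8,  -2.2]), array([92. , 73.2]), -18.5) 0.054
384 (array([538.3, 441. ]), array([124.2,  56.3]), -20.2) 0.055
248 (array([ 530.3, -419.1]), array([68.4, 68.3]), -13.1) 0.067
259 (array([446. , 150.1]), array([67.4, 58.5]), 46.4) 0.049
```

All four stones read 4 mm above their table heights, and the cobbles have not moved.

```bash
python3 -c "from workcell import hand_in;print(hand_in())"
```

```text
the job is handed in; nothing more can be done
None
```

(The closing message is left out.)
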